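# Lock a butterfly valve's shaft in its actuator coupling

### The job

The butterfly valve has been bolted to its actuator and the setscrew on top of the coupling still has to lock the shaft. Swing the valve's disc upright, so that the flat of its shaft faces straight up at the setscrew, then take the larger T-handle hex key from the stand and tighten the setscrew clockwise down onto the flat until it comes up firm, but not so hard that the key starts to twist round in the socket. Put the key back upright in its own hole in the stand, pushed right home, and leave the other things on the bench as they are.

Things in the scene. Friction and masses are not known exactly. Their poses are not given: they have to be found in the camera images.
- valve: Butterfly valve lying flat on wooden blocks, joined by an open bracket to a tan actuator box, all fixed to the bench, 500 mm long. Origin on the bench below the setscrew; z up; +y along the level shaft (axis 85 mm up) to the disc, -y to the actuator. Square coupling block 60 mm wide, y -33 to 21 mm, top 119 mm up. Actuator: y -58 to -219 mm, 126 mm wide, 148 mm high (plug on top 159).
- ring_top (a point): Middle of the valve ring's mouth at the top of its black liner, 112 mm above the bench, at x 0, y 175 mm of the valve; axes as the valve's. Bore 127 mm, ring 184 mm outside, with four bolt lugs out to 107 mm from the middle. The bracket between ring and actuator is 130 mm high at most. Between coupling and bracket (y 21 to 50 mm) the shaft and its flat can be seen.
- disc (a joint): Turn of the disc with its shaft, rad. 0: disc upright, the shaft's flat straight up at the setscrew. It grows as the disc's top leans to the valve's -x; starts at 0.4 to 0.8. Steel disc 124 mm across, 10 mm thick, turning about the shaft's axis in the middle of the ring; upright, its top edge stands 147 mm above the bench. It stays where it is left (friction 0.22 N m: 4 to 8 N at its upper part).
- disc_top (a point): Middle of the disc's upper edge, 62 mm from the shaft's axis, mid-thickness. x is the disc's normal, y along the shaft, z from the shaft to this point.
- shaft: The valve's steel shaft, 28 mm in diameter, with a flat 8.4 mm wide (0.6 mm deep) along its visible part and into the coupling. Origin at the disc's centre, y along the shaft; its z axis is the normal of the flat.
- setscrew: Setscrew in the hole on top of the coupling, 24 mm across, upright, 3 mm per turn. Origin in the middle of its top face, up to 2 mm below the coupling's top; z up. Hex socket 12.2 mm across flats, 15 mm deep, its upper 2.5 mm widened to a funnel 18 mm across. Two flats of the socket face along its x axis, the others at 60 degrees. Clockwise from above drives it down.
- socket_floor (a point): Middle of the socket's floor, 15 mm below the setscrew's top. The screw turns lightly (0.03 N m) clockwise for 2.3 to 3.0 rad, its tip meeting the flat, then comes up hard: from there the torque rises by about 0.12 N m for each further 0.1 rad of the key. Firm is 0.13 to 0.25 N m; over 0.3 N m the key starts to twist round in the socket and spoils it.
- key: The larger T-handle hex key, about 0.2 kg, in one of the stand's two holes: blade 12 mm across flats with a 2 mm blunt cone at its end, black cross bar. Origin on the blade's axis at the underside of the round collar (25 mm across, 15 mm high) that rests on the stand's top; z up; blade 84 mm long below it. Two flats of the blade face along y, the others at 60 degrees.
- key_bar (a point): Middle of the larger key's cross bar, 25 mm above the key's origin: bar 100 mm long (key's x), 14 mm thick (y), 22 mm high. The blade fits the socket when the key's yaw is the setscrew's yaw plus 30 degrees, or any 60 degrees further.
- key_tip (a point): The lower end of the larger key's blade, 84 mm below the key's origin; axes as the key's.
- small_key: The smaller T-handle key in the other hole: 8 mm blade 76 mm long, bar 70 mm long, otherwise alike. It does not fit this setscrew.
- stand: Dark wooden block fixed to the bench, 64 mm (x) by 150 mm (y), 90 mm high, origin in the middle of its underside. Two upright holes at y -36 and +36 mm, 18 mm in diameter, funnelled by 2.5 mm at the mouth, 88 mm deep; which key stands in which varies.
- meter: Yellow hand-held multimeter lying on the bench, 90 by 180 mm, 49 mm high, origin under its middle.
- gauge: Round pressure gauge lying face up on the bench, 64 mm across, 27 mm high, with a brass stem to its -y; origin under the dial's middle.
Not all that is in view belongs to the job. What is shaped like the key but brown or turquoise is not meant.

How it is judged:
By the outcome, as a careful person would: the job done as asked, in the order asked, and still so for the second after the job is handed in, with the robot touching nothing.
It also fails if it takes over 72 s, if anything falls off the work surface, if the arm or the gripper's body presses on something with over 40 N, if the wrist force passes 120 N, or if a joint passes its speed limit or range.

### The arm

A 7-joint arm with a two-finger parallel gripper is mounted at the origin on the work surface. World frame = base frame: x ahead of the robot, y to its left, z up, the work surface at z = 0. Lengths are in m, angles in rad, forces in N, time in s.
With the tool pointing down it reaches from about 0.4 to 0.75 m from the base axis. Payload 19.5 kg.
Tool frame: the origin (TCP) lies on the centre line of the jaws, within the pads' length; the fingertips stand 25 mm ahead of it and the grasp point (between the pads) lies 6 mm ahead of it; z points along the fingers, y is the line along which they close (so a half turn about z gives the same grasp; the last joint's range is limited). The gripper opens to 85 mm and grips with 20 to 120 N. Pads are 22 mm wide; open, the fingers measure 114 mm over their backs; the gripper's body (76 mm by 85 mm) begins 54 mm behind the grasp point. The pads swing forward as they close: fully open they stand 13 mm farther back than shut.
Start: joints at [-1.38, 0.707, -0.028, 1.485, 0.022, 0.951, -0.075], TCP at [0.133, 0.559, 0.256] pointing down, gripper open.
Joint ranges: [-2.71, 2.71], [-0.32, 2.16], [-1.57, 1.52], [0, 2.45], [-1.46, 4.6], [0, 2.02], [-2.83, 2.83]. Speed limits (rad/s): [1.89, 1.89, 2.57, 2.57, 3.01, 3.01, 3.01].

### API

Orientations are given as a unit quaternion [w, x, y, z].
In Python, from cell import robot gives the robot as it stands. The module is installed in compiled form; this text tells all that it offers.
- The arm moves only by the tool drive_tool, never from a script. Its argument "rows" is a list of rows, each an object of numbers: "tx", "ty", "tz": the shift along the tool's x, y, z in units of 0.25 m (1.0 is 0.25 m); "wx", "wy", "wz": the turn, a rotation vector about the tool's x, y, z in units of pi/2 rad (1.0 is pi/2 rad); "jaw": the closure, from -1 (fully open) to 1 (shut), so that 0 is half open. In form: [{"tx": .., "ty": .., "tz": .., "wx": .., "wy": .., "wz": .., "jaw": ..}, ...]. A call has 1 to 20 rows; each row is the pose to reach, as a shift and turn from the pose commanded when the call began, along the tool's axes at that moment; what a row does not reach only later rows make up. A row lasts 1/12 s, in which the tool goes at most 41.7 mm and 7.16 degrees, less where a joint would pass 70% of its speed; a pose out of reach is approached as far as the arm can. A call with a number of a shift or a turn outside -1 to 1 is refused whole. A call with a gripper value outside its range is refused whole. The fingers move at their own pace and stop on an object; "grip_force" is the grip in N (left out, the last holds). Time passes only in rows, so rows that repeat a pose let the fingers close. It gives the time, the measured TCP pose, the force, the opening and the grip force at its end, in the units of the state.
- robot.state(): the state, without advancing time (a new reading comes with each control period).
- robot.snapshot(name): name is "side" or "top" or "wrist"; returns a dict with "image" (384x512x3 uint8, red, green, blue), "range_z" (384x512 float32, m along the optical axis (not along the pixel's ray), 0 where there is no reading), "vertical_fov" (degrees; the focal length in pixels is half the picture's height over the tangent of half this angle, whatever the lens; pixels are square), "cx", "cy" (the principal point, pixels), "R" (3x3) and "t" (3): a world point X has camera coordinates R X + t. Camera axes: x right, y down, z forward; pixel columns grow to the right and rows downward; lengths in m; the calibration is good to about 2 mm. The wrist camera is an equidistant fisheye: a pixel r from the principal point sees the ray r / f radians off the axis. A picture is of the moment at which its call begins.
- robot.close_job(): hands the job in; it is judged then, once.
The state is a dict: "time_s": time; "joints": joint angles; "qvel": joint speeds; "joint_torque": joint torques, N m; "ee_pos": TCP position; "eef_rot": TCP orientation; "wrist_force": force on the tool from outside, world axes, zero at the start; "moment": the same for the moment, N m; "grip_width": finger opening in m; "grasp_force": force on a finger pad.
Only numpy, scipy, OpenCV 4.12 (cv2) and the standard library are available. Lean on these libraries where they do the work, as an engineer would, in place of code of your own. Each camera call takes 0.05 s, during which the arm holds its last target. There are 200 camera calls.

## Working session

There is one attempt and no reset: what is moved stays moved. The work goes in short steps, Python scripts to look and compute and a tool call to move; the robot and the scene stay as the last step left them, time stands still between calls to the robot, and variables do not carry over. Pictures are saved under pics/ and viewed, at most 10 in all, crops included, and the job is handed in when it is done.

Besides the shell and the picture viewer there is one more tool, called after ">>>" by a JSON object that holds its "api" and its "payload". drive_tool: Moves the arm, as the interface text tells. Its arguments: {"type":"object","properties":{"rows":{"type":"array","items":{"type":"object","properties":{"tx":{"type":"number","minimum":-1,"maximum":1},"ty":{"type":"number","minimum":-1,"maximum":1},"tz":{"type":"number","minimum":-1,"maximum":1},"wx":{"type":"number","minimum":-1,"maximum":1},"wy":{"type":"number","minimum":-1,"maximum":1},"wz":{"type":"number","minimum":-1,"maximum":1},"jaw":{"type":"number"}}}},"grip_force":{"type":"number"}},"required":["rows"]}

```bash
mkdir -p pics; cat > h.py <<'E'
import numpy as np, cv2
from cell import robot
def snap(n):
    s=robot.snapshot(n); s['R']=np.array(s['R']); s['t']=np.array(s['t']); s['f']=s['image'].shape[0]/2/np.tan(np.radians(s['vertical_fov'])/2); return s
def cloud(s):
    z=s['range_z']; v,u=np.mgrid[0:z.shape[0],0:z.shape[1]]
    P=np.stack([(u-s['cx'])/s['f']*z,(v-s['cy'])/s['f']*z,z],-1)
    W=(P-s['t'])@s['R']; W[z==0]=np.nan; return W
def ray(s,u,v,z):
    d=s['R'].T@np.array([(u-s['cx'])/s['f'],(v-s['cy'])/s['f'],1]); c=-s['R'].T@s['t']; return c+d*(z-c[2])/d[2]
def proj(s,X):
    p=s['R']@np.array(X)+s['t']; return s['f']*p[0]/p[2]+s['cx'], s['f']*p[1]/p[2]+s['cy']
def save(n,img): cv2.imwrite('pics/'+n,img[...,::-1])
E
python3 - <<'E'
from h import *
a=snap('side');b=snap('top')
for s in(a,b): print(s['f'],s['cx'],s['cy'],-s['R'].T@s['t'],s['R'].round(2).tolist())
import pickle;pickle.dump((a,b),open('s0.pkl','wb'))
im=np.vstack([a['image'],b['image']]); im=cv2.resize(im,(400,600),interpolation=cv2.INTER_AREA)
save('a.png',cv2.resize(a['image'],(800,600)));save('b.png',cv2.resize(b['image'],(800,600)))
print(robot.state())
E
```

```text
493.8933025049922 261.58366989511126 179.14179920726494 [-0.248748   -0.6759507   1.15622429] [[0.7, -0.71, 0.01], [-0.52, -0.52, -0.68], [0.49, 0.47, -0.73]]
376.7868934147905 255.1781463049563 187.29352288955423 [0.39071154 0.00163702 1.18849326] [[0.0, -1.0, 0.01], [-1.0, -0.0, -0.05], [0.05, -0.01, -1.0]]
{'time_s': 0.1, 'joints': array([-1.37970365,  0.70703298, -0.02760376,  1.48491019,  0.02200184,
        0.95088304, -0.07551584]), 'qvel': array([-0.00017822, -0.00201298, -0.0008285 , -0.00032217,  0.00231509,
        0.00025332,  0.0012635 ]), 'joint_torque': array([ 2.03578376e-03, -8.84313083e+01,  1.23655424e+00, -2.36463493e+01,
        1.69953879e-02,  4.84647753e-03, -5.65981122e-05]), 'ee_pos': array([0.13261061, 0.55930477, 0.25588869]), 'eef_rot': array([-3.60128314e-05,  1.16146749e-01,  9.93231955e-01, -4.64120116e-04]), 'wrist_force': array([-0.88908939,  0.75311156,  0.07258335]), 'moment': array([-0.01426174,  0.02291781,  0.00563455]), 'grasp_force': 0.0, 'grip_width': 0.08553320848268188}
```

View pics/a.png

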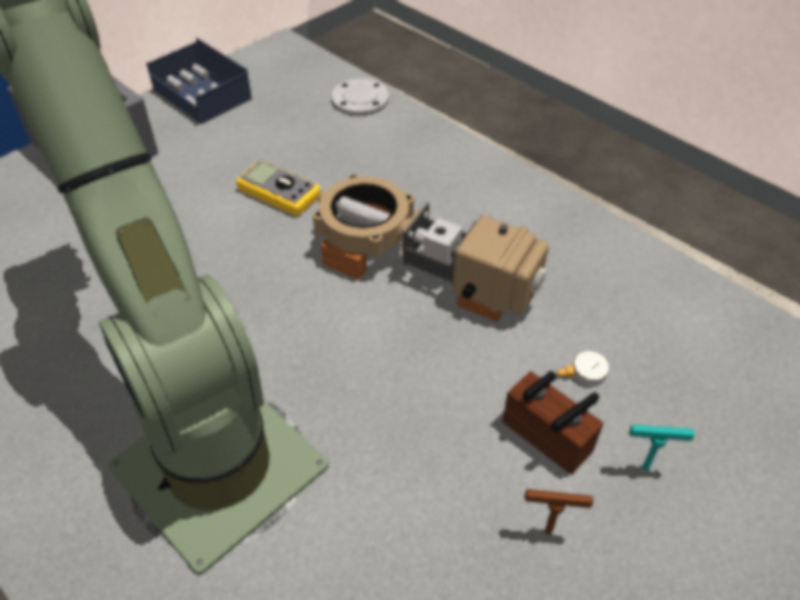

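View pics/b.png

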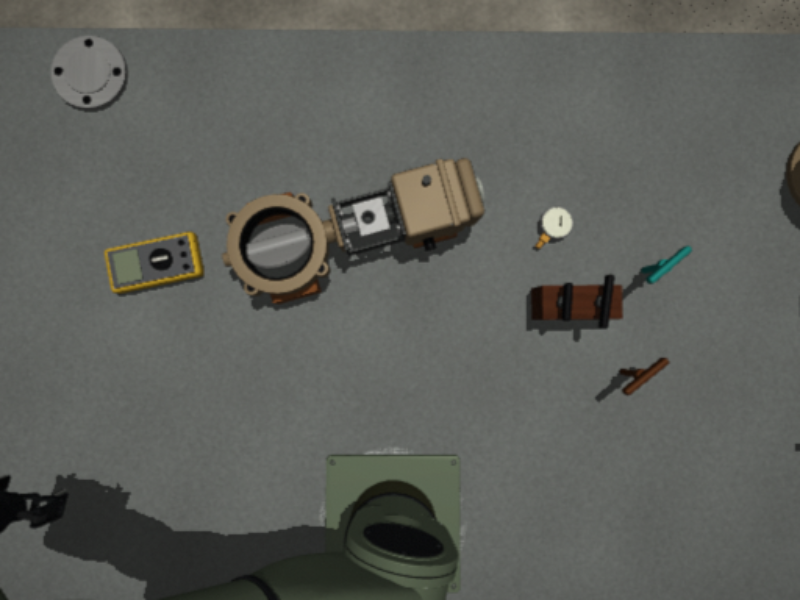

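Side view: the black keys stand in the dark stand at (540,385) and (577,410). The top view has them at (567,300) and (606,300). The brown (645,376) and turquoise (668,265) tools are decoys. The bar at (606,300) is the longer, so it should be the larger key; the next crop will check that. The valve ring is at (277,243) and the coupling with its setscrew at (369,217).

```bash
python3 - <<'E'
from h import *
import pickle
a,b=pickle.load(open('s0.pkl','rb'))
W=cloud(b); Wa=cloud(a)
im=b['image'].astype(int); hsv=cv2.cvtColor(b['image'],cv2.COLOR_RGB2HSV)
k=1/1.5625
def region(u0,u1,v0,v1):
    m=np.zeros(W.shape[:2],bool); m[int(v0*k):int(v1*k),int(u0*k):int(u1*k)]=1; return m
def rect(m,z,name):
    n,l,st,c=cv2.connectedComponentsWithStats(m.astype(np.uint8))
    for i in range(1,n):
        if st[i,4]<25: continue
        cs,_=cv2.findContours((l==i).astype(np.uint8),0,2)
        v,u=np.nonzero(l==i)
        P=np.array([ray(b,x,y,z)[:2] for x,y in zip(u,v)])
        r=cv2.minAreaRect((P*1000).astype(np.float32)); c0=P.mean(0); e,V=np.linalg.eigh(np.cov(P.T))
        print(name,len(u),'ctr',np.round(r[0],1),'size',np.round(r[1],1),'ang',round(r[2],1),'mean',c0.round(4),'axis',V[:,1].round(3),np.degrees(np.arctan2(V[1,1],V[0,1])).round(1))
R=region(520,640,260,345)
gray=im.max(-1)
print('heights',np.nanpercentile(W[R][:,2],[50,90,99]))
sat=hsv[...,1]
rect(R&(W[...,2]>0.108),0.126,'bars')
rect(R&(W[...,2]>0.07),0.09,'stand+')
Rc=region(340,395,185,245)
rect(Rc&(gray>150),0.119,'coupl'); 
print(np.nanmedian(W[Rc&(gray>150)],0))
# ring
Rr=region(220,335,185,300)
m=Rr&(np.abs(W[...,2]-0.112)<0.008)
rect(m,0.112,'ring')
v,u=np.nonzero(m&(hsv[...,1]>60));
save('c.png',np.hstack([cv2.resize(b['image'][105:205,135:255],None,fx=4,fy=4,interpolation=2),cv2.resize(b['image'][155:225,330:410],(320,400),interpolation=2)]))
# disc cloud
for n,Wx,s in(('top',W,b),('side',Wa,a)):
    c=np.array([0,0])
np.save('W.npy',W);np.save('Wa.npy',Wa)
for nm,(u,v) in dict(hole=(369,217),ring=(277,243),gauge=(557,222)).items(): print(nm,ray(b,u*k,v*k,0.117 if nm!='gauge' else .027).round(4))
E
```

```text
heights [0.00190624 0.09599895 0.1276964 ]
bars 219 ctr [ 433.1 -384.5] size [20.  98.1] ang 81.9 mean [ 0.4333 -0.3857] axis [-0.989  0.146] 171.6
bars 146 ctr [ 432.2 -314.6] size [17.  68.2] ang 89.3 mean [ 0.4327 -0.3144] axis [-0.996  0.085] 175.1
stand+ 1239 ctr [ 434.4 -351.9] size [152.8  99.9] ang 89.4 mean [ 0.4331 -0.3541] axis [-0.037  0.999] 92.1
coupl 301 ctr [588.   42.6] size [58.2 53.5] ang 15.6 mean [0.5886 0.0407] axis [-0.941 -0.339] -160.2
[0.58834134 0.0399574  0.11972272]
ring 1900 ctr [538.9 208.6] size [182.5 196.1] ang 3.2 mean [0.5381 0.2129] axis [-0.229  0.973] 103.3
ring 211 ctr [524.4 210.5] size [ 41.9 110.2] ang 16.6 mean [0.5216 0.2101] axis [-0.247  0.969] 104.3
hole [0.5865 0.0454 0.117 ]
ring [0.5377 0.2132 0.117 ]
gauge [ 0.5947 -0.3257  0.027 ]
```

View pics/c.png

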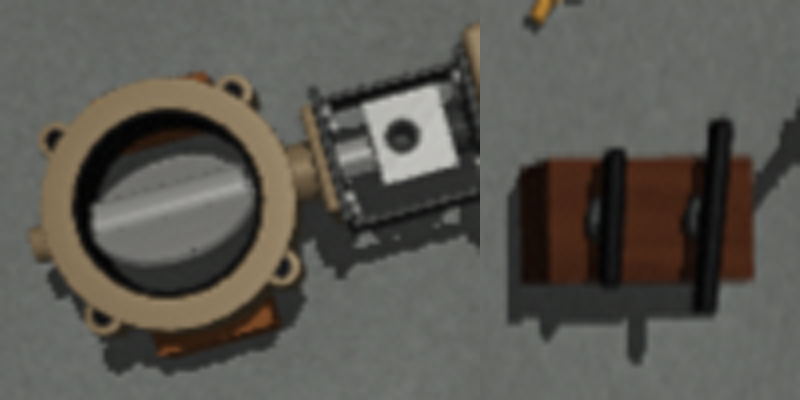

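The crop shows the stand with two black bars. The right one, crop (712,215), is 98 mm long; the left, (613,218), is 68 mm. The right bar is therefore the larger key, and the brown and turquoise tools stay out. Next comes the disc angle.

```bash
python3 - <<'E'
from h import *
o=np.array([.5865,.0454,0]);a=np.radians(16.1);X=np.array([np.cos(a),np.sin(a),0]);Y=np.array([-np.sin(a),np.cos(a),0])
for f in('W.npy','Wa.npy'):
    W=np.load(f).reshape(-1,3); W=W[~np.isnan(W[:,0])]-o
    x,y,z=W@X,W@Y-.175,W[:,2]
    for lo,hi in((-50,-35),(-30,-15),(15,30),(35,50)):
        pass
    m=(np.hypot(x,y)<.054)&(z>.035)&(z<.16)
    for b in np.arange(-.055,.056,.01):
        q=m&(abs(x-b)<.005)&(abs(y)<.03)
        if q.sum()>2: print(f,round(b,3),q.sum(),np.percentile(z[q],[10,50,90]).round(4))
    m&=abs(y)<.035
E
```

```text
W.npy -0.045 24 [0.1246 0.1279 0.1323]
W.npy -0.035 69 [0.125  0.1288 0.1323]
W.npy -0.025 62 [0.1163 0.12   0.1244]
W.npy -0.015 60 [0.1052 0.1093 0.114 ]
W.npy -0.005 71 [0.0999 0.1031 0.1052]
W.npy 0.005 68 [0.1008 0.1026 0.105 ]
W.npy 0.015 46 [0.093  0.0977 0.1012]
W.npy 0.025 37 [0.0643 0.0675 0.071 ]
W.npy 0.035 49 [0.0548 0.0582 0.0629]
W.npy 0.045 28 [0.0474 0.0496 0.0523]
Wa.npy -0.045 23 [0.1227 0.1268 0.1311]
Wa.npy -0.035 34 [0.1201 0.1253 0.1293]
Wa.npy -0.025 7 [0.0935 0.116  0.1214]
Wa.npy -0.015 55 [0.0763 0.0849 0.0914]
Wa.npy -0.005 35 [0.098  0.1011 0.1038]
Wa.npy 0.005 30 [0.0987 0.101  0.1038]
Wa.npy 0.015 8 [0.0963 0.0979 0.0992]
```

>>> {"api": "drive_tool", "payload": {"rows": [{"tx":-0.16,"ty":-0.08,"wz":0.07},{"tx":-0.32,"ty":-0.16,"wz":0.14},{"tx":-0.48,"ty":-0.24,"wz":0.21},{"tx":-0.64,"ty":-0.32,"wz":0.28},{"tx":-0.8,"ty":-0.41,"wz":0.35},{"tx":-0.95,"ty":-0.49,"wz":0.42},{"tx":-0.95,"ty":-0.49,"wz":0.49},{"tx":-0.95,"ty":-0.49,"wz":0.56},{"tx":-0.95,"ty":-0.49,"wz":0.63},{"tx":-0.95,"ty":-0.49,"wz":0.673},{"tx":-0.95,"ty":-0.49,"wz":0.673}]}}

```text
schema error: expected keys tx, ty, tz, wx, wy, wz, jaw
```

>>> {"api": "drive_tool", "payload": {"rows": [{"tx":-0.16,"ty":-0.08,"tz":0,"wx":0,"wy":0,"wz":0.07,"jaw":-1},{"tx":-0.32,"ty":-0.16,"tz":0,"wx":0,"wy":0,"wz":0.14,"jaw":-1},{"tx":-0.48,"ty":-0.24,"tz":0,"wx":0,"wy":0,"wz":0.21,"jaw":-1},{"tx":-0.64,"ty":-0.32,"tz":0,"wx":0,"wy":0,"wz":0.28,"jaw":-1},{"tx":-0.8,"ty":-0.41,"tz":0,"wx":0,"wy":0,"wz":0.35,"jaw":-1},{"tx":-0.95,"ty":-0.49,"tz":0,"wx":0,"wy":0,"wz":0.42,"jaw":-1},{"tx":-0.95,"ty":-0.49,"tz":0,"wx":0,"wy":0,"wz":0.49,"jaw":-1},{"tx":-0.95,"ty":-0.49,"tz":0,"wx":0,"wy":0,"wz":0.56,"jaw":-1},{"tx":-0.95,"ty":-0.49,"tz":0,"wx":0,"wy":0,"wz":0.63,"jaw":-1},{"tx":-0.95,"ty":-0.49,"tz":0,"wx":0,"wy":0,"wz":0.672,"jaw":-1},{"tx":-0.95,"ty":-0.49,"tz":0,"wx":0,"wy":0,"wz":0.672,"jaw":-1}]}}

```text
time_s: 1.02
ee_pos: [0.3353, 0.3855, 0.2561]
eef_rot: [0.0, 0.602, 0.799, -0.0]
wrist_force: [1.8, 0.7, -0.2]
grip_width: 0.0853
grasp_force: 0.0
```

>>> {"api": "drive_tool", "payload": {"rows": [{"tx":-0.14,"ty":0.085,"tz":0,"wx":0,"wy":0,"wz":0,"jaw":-1},{"tx":-0.28,"ty":0.17,"tz":0,"wx":0,"wy":0,"wz":0,"jaw":-1},{"tx":-0.42,"ty":0.255,"tz":0,"wx":0,"wy":0,"wz":0,"jaw":-1},{"tx":-0.56,"ty":0.34,"tz":0,"wx":0,"wy":0,"wz":0,"jaw":-1},{"tx":-0.7,"ty":0.42,"tz":0,"wx":0,"wy":0,"wz":0,"jaw":-1},{"tx":-0.8,"ty":0.48,"tz":0,"wx":0,"wy":0,"wz":0,"jaw":-1},{"tx":-0.887,"ty":0.532,"tz":0,"wx":0,"wy":0,"wz":0,"jaw":-1},{"tx":-0.887,"ty":0.532,"tz":0,"wx":0,"wy":0,"wz":0,"jaw":-1},{"tx":-0.887,"ty":0.532,"tz":0,"wx":0,"wy":0,"wz":0,"jaw":-1}]}}

```text
time_s: 1.77
ee_pos: [0.5254, 0.2086, 0.2559]
eef_rot: [-0.0, 0.6, 0.8, -0.0]
wrist_force: [0.1, 0.7, 0.2]
grip_width: 0.0856
grasp_force: 0.0
```

```bash
python3 - <<'E'
from h import *
s=robot.snapshot('wrist'); save('d.png',cv2.resize(s['image'],(800,600)))
R=np.array(s['R']);t=np.array(s['t']); print(s['vertical_fov'],s['cx'],s['cy'],-R.T@t,R.round(3).tolist()); st=robot.state(); print(st['joints'],st['ee_pos'])
E
```

```text
65.70646984690485 256.55811423883875 187.84135771614143 [0.50592639 0.27864495 0.3742241 ] [[0.96, 0.279, 0.0], [0.268, -0.92, 0.285], [0.08, -0.273, -0.959]]
[-0.53797427  0.70200503  0.19940987  1.52584219 -0.16064972  0.9304854
 -0.00414844] [0.52473494 0.20973215 0.25601453]
```

View pics/d.png

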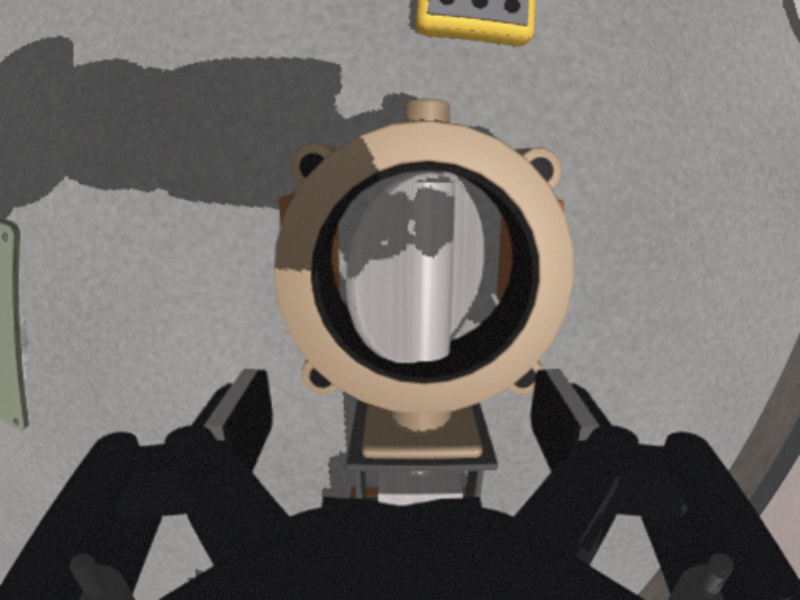

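The wrist view shows the ring centred at (425,268) and the disc leaning left (valve -x), with the bracket edges level, so the yaw fits. Next I descend over the disc's upper edge and close the jaws to bring it upright.

>>> {"api": "drive_tool", "payload": {"rows": [{"tx":0,"ty":0,"tz":0.13,"wx":0,"wy":0,"wz":0,"jaw":-1},{"tx":0,"ty":0,"tz":0.26,"wx":0,"wy":0,"wz":0,"jaw":-1},{"tx":0,"ty":0,"tz":0.37,"wx":0,"wy":0,"wz":0,"jaw":-1},{"tx":0,"ty":0,"tz":0.44,"wx":0,"wy":0,"wz":0,"jaw":-1},{"tx":0,"ty":0,"tz":0.476,"wx":0,"wy":0,"wz":0,"jaw":-1},{"tx":0,"ty":0,"tz":0.476,"wx":0,"wy":0,"wz":0,"jaw":-0.5},{"tx":0,"ty":0,"tz":0.476,"wx":0,"wy":0,"wz":0,"jaw":-0.2},{"tx":0,"ty":0,"tz":0.476,"wx":0,"wy":0,"wz":0,"jaw":0.1},{"tx":0,"ty":0,"tz":0.476,"wx":0,"wy":0,"wz":0,"jaw":0.1},{"tx":0,"ty":0,"tz":0.476,"wx":0,"wy":0,"wz":0,"jaw":0.1},{"tx":0,"ty":0,"tz":0.476,"wx":0,"wy":0,"wz":0,"jaw":0.1}], "grip_force": 30}}

```text
time_s: 2.73
ee_pos: [0.519, 0.2082, 0.1386]
eef_rot: [-0.004, 0.6, 0.8, -0.005]
wrist_force: [-46.4, -13.2, 41.0]
grip_width: 0.0445
grasp_force: 24.7
```

The finger caught the disc's rim edge-on. I'll open, lift, and check the disc.

>>> {"api": "drive_tool", "payload": {"rows": [{"tx":0,"ty":0,"tz":0,"wx":0,"wy":0,"wz":0,"jaw":-0.3},{"tx":0,"ty":0,"tz":-0.02,"wx":0,"wy":0,"wz":0,"jaw":-0.6},{"tx":0,"ty":0,"tz":-0.06,"wx":0,"wy":0,"wz":0,"jaw":-1},{"tx":0,"ty":0,"tz":-0.2,"wx":0,"wy":0,"wz":0,"jaw":-1},{"tx":0,"ty":0,"tz":-0.36,"wx":0,"wy":0,"wz":0,"jaw":-1},{"tx":0,"ty":0,"tz":-0.476,"wx":0,"wy":0,"wz":0,"jaw":-1},{"tx":0,"ty":0,"tz":-0.476,"wx":0,"wy":0,"wz":0,"jaw":-1}]}}

```text
time_s: 3.32
ee_pos: [0.5268, 0.2101, 0.2633]
eef_rot: [0.003, 0.601, 0.8, 0.004]
wrist_force: [1.2, 0.3, 0.9]
grip_width: 0.0856
grasp_force: 0.0
```

```bash
cat >> h.py <<'E'
def wsnap():
    s=robot.snapshot('wrist'); s['R']=np.array(s['R']); s['t']=np.array(s['t']); s['f']=s['image'].shape[0]/2/np.tan(np.radians(s['vertical_fov'])/2); return s
def wdir(s,u,v):
    x,y=(np.asarray(u)-s['cx'])/s['f'],(np.asarray(v)-s['cy'])/s['f']; r=np.hypot(x,y)+1e-9; k=np.tan(r)/r
    return np.stack([x*k,y*k,np.ones_like(x)],-1)
def wcloud(s):
    z=s['range_z']; v,u=np.mgrid[0:z.shape[0],0:z.shape[1]]
    W=(wdir(s,u,v)*z[...,None]-s['t'])@s['R']; W[z==0]=np.nan; return W
def wray(s,u,v,z):
    d=wdir(s,u,v)@s['R']; c=-s['R'].T@s['t']; return c+d*((z-c[2])/d[...,2])[...,None]
E
cat > disc.py <<'E'
from h import *
s=wsnap(); W=wcloud(s)
o=np.array([.5865,.0454,0]);a=np.radians(16.1);X=np.array([np.cos(a),np.sin(a),0]);Y=np.array([-np.sin(a),np.cos(a),0])
P=W.reshape(-1,3); P=P[~np.isnan(P[:,0])]-o; x,y,z=P@X,P@Y-.175,P[:,2]
m=(abs(z-.112)<.004)&(np.hypot(x,y)<.1); print('ring x-range',np.percentile(x[m&(abs(y)<.02)],[1,99]),'z',np.median(z[m]))
for b in np.arange(-.055,.056,.01):
    q=(abs(x-b)<.005)&(abs(y)<.03)&(z>.03)&(z<.17)&(np.hypot(x,y)<.058)
    if q.sum()>2: print(round(b,3),q.sum(),np.percentile(z[q],[5,50,95]).round(4))
E
python3 disc.py; python3 -c "from cell import robot;print({k:robot.state()[k] for k in('ee_pos','joints','moment','wrist_force')})"
```

```text
ring x-range [-0.08793529  0.09170432] z 0.11073855967223432
-0.045 51 [0.1272 0.129  0.1306]
-0.035 664 [0.1267 0.1306 0.1334]
-0.025 740 [0.118  0.1231 0.1282]
-0.015 648 [0.1073 0.1122 0.1172]
-0.005 628 [0.1016 0.1031 0.1061]
0.005 606 [0.1017 0.1031 0.1044]
0.015 508 [0.0911 0.0986 0.1017]
0.025 342 [0.0628 0.067  0.0712]
0.035 379 [0.0519 0.057  0.062 ]
0.045 144 [0.045  0.0489 0.0515]
{'ee_pos': array([0.52609672, 0.20999139, 0.26050158]), 'joints': array([-0.53979654,  0.69599282,  0.20332644,  1.52181521, -0.16184473,
        0.93357482, -0.00423817]), 'moment': array([ 0.00102674, -0.01159719, -0.04897402]), 'wrist_force': array([ 0.22053402, -0.27721151, -0.68554881])}
```

>>> {"api": "drive_tool", "payload": {"rows": [{"tx":0,"ty":0.014,"tz":0.14,"wx":0,"wy":0,"wz":0,"jaw":-1},{"tx":0,"ty":0.014,"tz":0.28,"wx":0,"wy":0,"wz":0,"jaw":-1},{"tx":0,"ty":0.014,"tz":0.39,"wx":0,"wy":0,"wz":0,"jaw":-1},{"tx":0,"ty":0.014,"tz":0.46,"wx":0,"wy":0,"wz":0,"jaw":-1},{"tx":0,"ty":0.014,"tz":0.5,"wx":0,"wy":0,"wz":0,"jaw":-1},{"tx":0,"ty":0.014,"tz":0.508,"wx":0,"wy":0,"wz":0,"jaw":-1},{"tx":0,"ty":0.014,"tz":0.508,"wx":0,"wy":0,"wz":0,"jaw":-1},{"tx":0,"ty":0.03,"tz":0.508,"wx":0,"wy":0,"wz":0,"jaw":-1},{"tx":0,"ty":0.045,"tz":0.508,"wx":0,"wy":0,"wz":0,"jaw":-1},{"tx":0,"ty":0.06,"tz":0.508,"wx":0,"wy":0,"wz":0,"jaw":-1},{"tx":0,"ty":0.06,"tz":0.508,"wx":0,"wy":0,"wz":0,"jaw":-1}]}}

```text
time_s: 4.28
ee_pos: [0.5383, 0.2135, 0.1299]
eef_rot: [-0.001, 0.601, 0.8, -0.002]
wrist_force: [-12.2, -4.0, 10.6]
grip_width: 0.0856
grasp_force: 6.7
```

>>> {"api": "drive_tool", "payload": {"rows": [{"tx":0,"ty":0.012,"tz":-0.01,"wx":0,"wy":0,"wz":0,"jaw":-1},{"tx":0,"ty":0.024,"tz":-0.02,"wx":0,"wy":0,"wz":0,"jaw":-1},{"tx":0,"ty":0.036,"tz":-0.028,"wx":0,"wy":0,"wz":0,"jaw":-1},{"tx":0,"ty":0.048,"tz":-0.034,"wx":0,"wy":0,"wz":0,"jaw":-1},{"tx":0,"ty":0.048,"tz":-0.034,"wx":0,"wy":0,"wz":0,"jaw":-1}]}}

```text
time_s: 4.7
ee_pos: [0.5512, 0.2172, 0.1388]
eef_rot: [-0.0, 0.601, 0.8, -0.0]
wrist_force: [-4.5, -1.7, 3.3]
grip_width: 0.0854
grasp_force: 2.5
```

```bash
python3 disc.py
```

```text
ring x-range [-0.08770491  0.09191667] z 0.11078033993922239
-0.045 97 [0.1382 0.1492 0.1681]
-0.035 629 [0.1345 0.154  0.1682]
-0.025 2206 [0.1363 0.1419 0.1642]
-0.015 2901 [0.1246 0.1338 0.1415]
-0.005 2276 [0.1037 0.1136 0.1226]
0.005 1656 [0.1016 0.1031 0.1043]
0.015 1521 [0.0905 0.0983 0.1017]
0.025 767 [0.0391 0.048  0.0558]
0.035 58 [0.0339 0.0363 0.0377]
0.055 934 [0.1309 0.1485 0.1638]
```

>>> {"api": "drive_tool", "payload": {"rows": [{"tx":0,"ty":0,"tz":0,"wx":0,"wy":0,"wz":0,"jaw":-0.75},{"tx":0,"ty":-0.01,"tz":0,"wx":0,"wy":0,"wz":0,"jaw":-0.5},{"tx":0,"ty":-0.02,"tz":0,"wx":0,"wy":0,"wz":0,"jaw":-0.25},{"tx":0,"ty":-0.034,"tz":-0.004,"wx":0,"wy":0,"wz":0,"jaw":0},{"tx":0,"ty":-0.046,"tz":-0.008,"wx":0,"wy":0,"wz":0,"jaw":0.2},{"tx":0,"ty":-0.046,"tz":-0.012,"wx":0,"wy":0,"wz":0,"jaw":0.4},{"tx":0,"ty":-0.046,"tz":-0.014,"wx":0,"wy":0,"wz":0,"jaw":0.6},{"tx":0,"ty":-0.046,"tz":-0.016,"wx":0,"wy":0,"wz":0,"jaw":0.8},{"tx":0,"ty":-0.046,"tz":-0.016,"wx":0,"wy":0,"wz":0,"jaw":1},{"tx":0,"ty":-0.046,"tz":-0.016,"wx":0,"wy":0,"wz":0,"jaw":1},{"tx":0,"ty":-0.046,"tz":-0.016,"wx":0,"wy":0,"wz":0,"jaw":1},{"tx":0,"ty":-0.046,"tz":-0.016,"wx":0,"wy":0,"wz":0,"jaw":1}], "grip_force": 40}}

```text
time_s: 5.75
ee_pos: [0.5397, 0.2138, 0.1421]
eef_rot: [-0.0, 0.601, 0.799, -0.0]
wrist_force: [-5.5, -1.5, 8.6]
grip_width: 0.0093
grasp_force: 40.2
```

>>> {"api": "drive_tool", "payload": {"rows": [{"tx":0,"ty":0,"tz":0,"wx":0,"wy":0,"wz":0,"jaw":0.4},{"tx":0,"ty":0,"tz":0,"wx":0,"wy":0,"wz":0,"jaw":0},{"tx":0,"ty":0,"tz":0,"wx":0,"wy":0,"wz":0,"jaw":-0.2},{"tx":0,"ty":0,"tz":0,"wx":0,"wy":0,"wz":0,"jaw":-0.2},{"tx":0,"ty":0,"tz":-0.1,"wx":0,"wy":0,"wz":0,"jaw":-0.2},{"tx":0,"ty":0,"tz":-0.25,"wx":0,"wy":0,"wz":0,"jaw":-0.2},{"tx":0,"ty":0,"tz":-0.4,"wx":0,"wy":0,"wz":0,"jaw":-0.2},{"tx":0,"ty":0,"tz":-0.5,"wx":0,"wy":0,"wz":0,"jaw":-0.2},{"tx":0,"ty":0,"tz":-0.5,"wx":0,"wy":0,"wz":0,"jaw":-0.2},{"tx":0,"ty":0,"tz":-0.5,"wx":0,"wy":0,"wz":0,"jaw":-0.2}]}}

```text
time_s: 6.58
ee_pos: [0.5403, 0.2141, 0.2678]
eef_rot: [0.001, 0.601, 0.8, 0.001]
wrist_force: [-0.7, 0.5, -1.4]
grip_width: 0.0509
grasp_force: 0.0
```

```bash
cat >> disc.py <<'E'
cx=np.mean(np.percentile(x[m&(abs(y)<.02)],[1,99]))
for lo,hi in((.143,.152),(.13,.143),(.112,.13)):
    q=(abs(y)<.03)&(abs(x)<.03)&(z>lo)&(z<hi)
    print('edge',lo,q.sum(),(np.percentile(x[q],[5,50,95])-cx).round(4) if q.sum() else 0, np.percentile(z[q],95) if q.sum() else 0)
save('e%d.png'%(robot.state()['time_s']*100),cv2.resize(s['image'][60:300,120:400],(700,600)))
E
python3 disc.py; ls pics
```

```text
ring x-range [-0.08801349  0.09198031] z 0.11075443515700042
-0.015 298 [0.0896 0.0956 0.0988]
-0.005 588 [0.099  0.102  0.1465]
0.005 661 [0.1018 0.1445 0.1475]
0.015 532 [0.091  0.0982 0.1018]
edge 0.143 573 [-0.004   0.0002  0.0052] 0.14757221227350423
edge 0.13 196 [-0.0042  0.0002  0.0052] 0.14283810782264655
edge 0.112 0 0 0
a.png
b.png
c.png
d.png
e663.png
```

>>> {"api": "drive_tool", "payload": {"rows": [{"tx":-0.14,"ty":0,"tz":0,"wx":0,"wy":0,"wz":0,"jaw":-0.2},{"tx":-0.28,"ty":0,"tz":0,"wx":0,"wy":0,"wz":0,"jaw":-0.2},{"tx":-0.42,"ty":0,"tz":0.05,"wx":0,"wy":0,"wz":0,"jaw":-0.2},{"tx":-0.56,"ty":0,"tz":0.1,"wx":0,"wy":0,"wz":0,"jaw":-0.2},{"tx":-0.65,"ty":0,"tz":0.16,"wx":0,"wy":0,"wz":0,"jaw":-0.2},{"tx":-0.7,"ty":0,"tz":0.2,"wx":0,"wy":0,"wz":0,"jaw":-0.2},{"tx":-0.7,"ty":0,"tz":0.2,"wx":0,"wy":0,"wz":0,"jaw":-0.2},{"tx":-0.7,"ty":0,"tz":0.2,"wx":0,"wy":0,"wz":0,"jaw":-0.2}]}}

```text
time_s: 7.3
ee_pos: [0.5883, 0.0463, 0.2159]
eef_rot: [-0.001, 0.601, 0.8, -0.0]
wrist_force: [0.1, 0.7, 0.6]
grip_width: 0.0512
grasp_force: 0.0
```

```bash
python3 - <<'E'
from h import *
import pickle
s=wsnap(); st=robot.state(); print(st['ee_pos'],st['eef_rot'],st['joints'])
pickle.dump(s,open('sc.pkl','wb'))
save('g0.png',s['image'])
# rectified top-down patch around the expected screw at z=.118, 0.1 mm... 
g=np.arange(-.04,.04,.0002); X0=np.array([.5865,.0454])
xx,yy=np.meshgrid(X0[0]+g,X0[1]+g)
P=np.stack([xx,yy,np.full_like(xx,.119)],-1)@s['R'].T+s['t']
r=np.hypot(P[...,0],P[...,1]);th=np.arctan2(r,P[...,2]);u=s['f']*th*P[...,0]/r+s['cx'];v=s['f']*th*P[...,1]/r+s['cy']
im=cv2.remap(s['image'],u.astype(np.float32),v.astype(np.float32),cv2.INTER_CUBIC)
im=cv2.resize(im[::-1],(600,600)) # row down = -y world, col = +x
np.save('patch.npy',im); save('f.png',im)
E
```

```text
[0.58843233 0.04713707 0.21654372] [-4.93028426e-04  6.00123800e-01  7.99906983e-01  1.64090399e-05] [-0.21307347  0.78487574  0.16317223  1.48271405 -0.14955852  0.88690268
  0.28136452]
```

View pics/f.png

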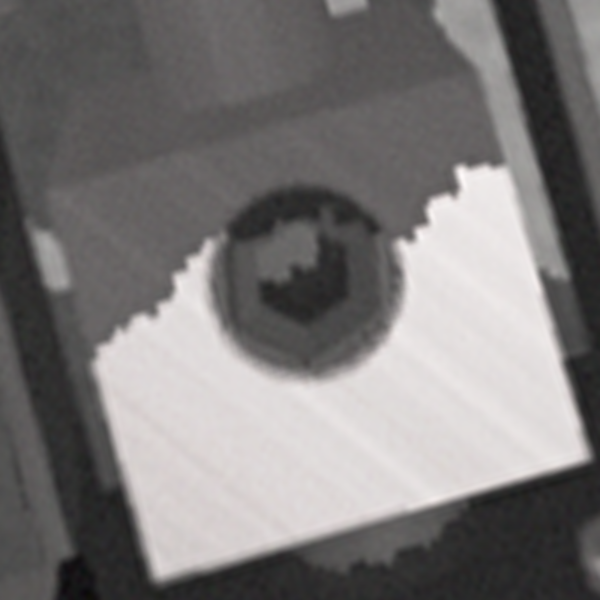

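The rectified patch (columns +x, rows -y) shows the screw hole centred at about (308,282). The hex funnel has a corner at the bottom, (308,357), and near-vertical sides at x=232 and 385, so two flats face roughly along world x. I'll take a closer look for the exact yaw.

>>> {"api": "drive_tool", "payload": {"rows": [{"tx":0,"ty":0,"tz":0.1,"wx":0,"wy":0,"wz":0,"jaw":-0.2},{"tx":0,"ty":0,"tz":0.18,"wx":0,"wy":0,"wz":0,"jaw":-0.2},{"tx":0,"ty":0,"tz":0.2,"wx":0,"wy":0,"wz":0,"jaw":-0.2},{"tx":0,"ty":0,"tz":0.2,"wx":0,"wy":0,"wz":0,"jaw":-0.2}]}}

```text
time_s: 7.68
ee_pos: [0.5882, 0.0471, 0.1663]
eef_rot: [-0.001, 0.6, 0.8, -0.0]
wrist_force: [0.6, -0.3, 1.5]
grip_width: 0.0509
grasp_force: 0.0
```

```bash
python3 - <<'E'
from h import *
import pickle
s0=pickle.load(open('sc.pkl','rb'))
imgs=[wsnap()['image'].astype(float)]; s=wsnap(); imgs+= [s['image'].astype(float)]
for _ in range(4): imgs.append(wsnap()['image'].astype(float))
s['image']=np.mean(imgs,0).astype(np.float32)
def patch(s,z,c=(.5875,.0478),h=.016,n=300):
    g=np.linspace(-h,h,n); xx,yy=np.meshgrid(c[0]+g,c[1]-g)
    P=np.stack([xx,yy,np.full_like(xx,z)],-1)@s['R'].T+s['t']
    r=np.hypot(P[...,0],P[...,1]);th=np.arctan2(r,P[...,2]);u=s['f']*th*P[...,0]/r+s['cx'];v=s['f']*th*P[...,1]/r+s['cy']
    return cv2.remap(s['image'],u.astype(np.float32),v.astype(np.float32),cv2.INTER_CUBIC)
a=patch(s0,.118).astype(float).mean(-1);b=patch(s,.118).astype(float).mean(-1)
f=lambda x:np.clip((x/120.)**.6*255,0,255).astype(np.uint8)
o=cv2.resize(np.hstack([f(a),f(b)]),(800,400),interpolation=cv2.INTER_CUBIC)
cv2.imwrite('pics/g.png',o); np.save('pb.npy',b)
pickle.dump(s,open('sc2.pkl','wb'))
W=wcloud(s); P=W.reshape(-1,3); m=np.hypot(P[:,0]-.5875,P[:,1]-.0478)
print(np.nanmedian(P[(m>.016)&(m<.022),2]), np.nanpercentile(P[(m<.011),2],[2,20,50,80]))
E
```

```text
0.22065034696384708 [0.10382756 0.11792124 0.22555605 0.23559089]
```

View pics/g.png

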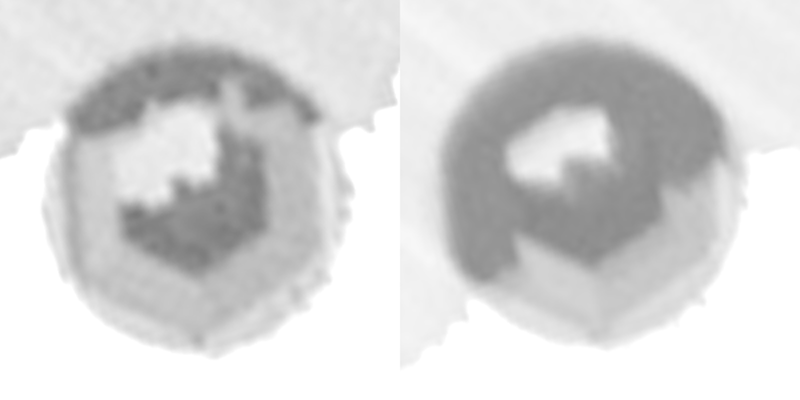

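Left panel: the hole is centred at (198,198). The outer hex has its bottom corner at (198,342) and its left side running (72,130)→(80,275). The inner hex corners are (120,232), (200,275) and (266,227). That puts the yaw near +3° in world. I'll fit lines to refine it, and lift the arm meanwhile.

```bash
python3 - <<'E'
from h import *
import cv2
o=cv2.imread('pics/g.png',0).astype(float); o=cv2.GaussianBlur(o,(0,0),2)
def fit(p,q,off=0,w=7):
    p=np.array(p,float);q=np.array(q,float);d=(q-p)/np.linalg.norm(q-p);n=np.array([-d[1],d[0]])
    pts=[]
    for t in np.linspace(.12,.88,30):
        c=p+t*(q-p); k=np.arange(-w,w+1); xy=c+np.outer(k,n)
        pr=cv2.remap(o.astype(np.float32),xy[:,:1].astype(np.float32),xy[:,1:].astype(np.float32),1).ravel(); g=abs(np.gradient(pr)); 
        k0=(g**2@k)/(g**2).sum(); pts.append(c+k0*n)
    vx,vy,x,y=cv2.fitLine(np.array(pts,np.float32),cv2.DIST_HUBER,0,.01,.01).ravel()
    a=np.degrees(np.arctan2(-vy,vx)); print(round((a-30+30)%60-30,1), 'psi mod60 ->', round((a+30)%60,1), x.round(),y.round())
for l in [((120,232),(200,275)),((200,275),(266,227)),((80,278),(198,342)),((198,342),(318,265)),((74,140),(80,270)),((265,150),(266,225)),((318,140),(322,255)),((490,285),(598,340)),((598,340),(715,270)),((592,265),(660,215))]: fit(*l)
E
```

```text
1.5 psi mod60 -> 1.5 161.0 258.0
5.0 psi mod60 -> 5.0 238.0 248.0
4.7 psi mod60 -> 4.7 133.0 310.0
4.2 psi mod60 -> 4.2 257.0 302.0
2.0 psi mod60 -> 2.0 78.0 203.0
2.6 psi mod60 -> 2.6 265.0 190.0
3.0 psi mod60 -> 3.0 320.0 207.0
3.7 psi mod60 -> 3.7 538.0 309.0
-1.3 psi mod60 -> 58.7 656.0 301.0
4.5 psi mod60 -> 4.5 633.0 238.0
```

>>> {"api": "drive_tool", "payload": {"rows": [{"tx":0,"ty":0,"tz":-0.1,"wx":0,"wy":0,"wz":0,"jaw":-0.2},{"tx":-0.1,"ty":-0.1,"tz":-0.26,"wx":0,"wy":0,"wz":0,"jaw":-0.2},{"tx":-0.24,"ty":-0.1,"tz":-0.32,"wx":0,"wy":0,"wz":0,"jaw":-0.2},{"tx":-0.38,"ty":-0.15,"tz":-0.38,"wx":0,"wy":0,"wz":0,"jaw":-0.2},{"tx":-0.52,"ty":-0.2,"tz":-0.4,"wx":0,"wy":0,"wz":0,"jaw":-0.2},{"tx":-0.66,"ty":-0.28,"tz":-0.4,"wx":0,"wy":0,"wz":0,"jaw":-0.2},{"tx":-0.8,"ty":-0.36,"tz":-0.4,"wx":0,"wy":0,"wz":0,"jaw":-0.2},{"tx":-0.92,"ty":-0.44,"tz":-0.4,"wx":0,"wy":0,"wz":0,"jaw":-0.2},{"tx":-0.98,"ty":-0.54,"tz":-0.4,"wx":0,"wy":0,"wz":0,"jaw":-0.2},{"tx":-1.0,"ty":-0.6,"tz":-0.4,"wx":0,"wy":0,"wz":0,"jaw":-0.2},{"tx":-1.0,"ty":-0.6,"tz":-0.4,"wx":0,"wy":0,"wz":0,"jaw":-0.2}]}}

```text
time_s: 8.9
ee_pos: [0.5118, -0.2391, 0.2677]
eef_rot: [0.0, 0.602, 0.798, -0.001]
wrist_force: [-0.3, -0.2, 0.7]
grip_width: 0.0514
grasp_force: 0.0
```

>>> {"api": "drive_tool", "payload": {"rows": [{"tx":-0.08,"ty":-0.08,"tz":0,"wx":0,"wy":0,"wz":-0.075,"jaw":-0.2},{"tx":-0.16,"ty":-0.16,"tz":0,"wx":0,"wy":0,"wz":-0.15,"jaw":-0.2},{"tx":-0.24,"ty":-0.24,"tz":0,"wx":0,"wy":0,"wz":-0.225,"jaw":-0.2},{"tx":-0.32,"ty":-0.32,"tz":0,"wx":0,"wy":0,"wz":-0.3,"jaw":-0.2},{"tx":-0.4,"ty":-0.4,"tz":0,"wx":0,"wy":0,"wz":-0.375,"jaw":-0.2},{"tx":-0.48,"ty":-0.467,"tz":0,"wx":0,"wy":0,"wz":-0.45,"jaw":-0.2},{"tx":-0.482,"ty":-0.467,"tz":0,"wx":0,"wy":0,"wz":-0.525,"jaw":-0.2},{"tx":-0.482,"ty":-0.467,"tz":0,"wx":0,"wy":0,"wz":-0.6,"jaw":-0.2},{"tx":-0.482,"ty":-0.467,"tz":0,"wx":0,"wy":0,"wz":-0.675,"jaw":-0.2},{"tx":-0.482,"ty":-0.467,"tz":0,"wx":0,"wy":0,"wz":-0.733,"jaw":-0.2},{"tx":-0.482,"ty":-0.467,"tz":0,"wx":0,"wy":0,"wz":-0.733,"jaw":-0.2},{"tx":-0.482,"ty":-0.467,"tz":0,"wx":0,"wy":0,"wz":-0.733,"jaw":-0.2}]}}

```text
time_s: 9.9
ee_pos: [0.436, -0.3842, 0.2672]
eef_rot: [0.0, 0.07, 0.998, -0.0]
wrist_force: [-0.8, 0.3, 0.1]
grip_width: 0.0512
grasp_force: 0.0
```

```bash
python3 - <<'E'
from h import *
s=wsnap(); st=robot.state(); print(st['ee_pos'],st['eef_rot'],st['joints'],st['moment'],st['wrist_force'])
save('h.png',cv2.resize(s['image'],(800,600)))
W=wcloud(s); z=W[...,2]
m=(z>.121)&(z<.132)&(np.hypot(W[...,0]-.433,W[...,1]+.36)<.1)
n,l,stt,c=cv2.connectedComponentsWithStats(m.astype(np.uint8))
for i in range(1,n):
    if stt[i,4]<150: continue
    v,u=np.nonzero(l==i); P=wray(s,u.astype(float),v.astype(float),np.full(len(u),.126))[:,:2]
    r=cv2.minAreaRect((P*1000).astype(np.float32)); e,V=np.linalg.eigh(np.cov(P.T)); d=V[:,1]
    print(len(u),np.round(r[0],1),np.round(r[1],1),np.degrees(np.arctan2(d[1],d[0])).round(1),P.mean(0).round(4),np.median(z[l==i]))
E
```

```text
[ 0.43600854 -0.38415873  0.26710613] [ 1.46524812e-04  7.01123239e-02  9.97539084e-01 -1.25560498e-04] [ 0.78632226  0.7099327  -0.24059072  1.44087098  0.18422528  1.01251369
  1.93448268] [-0.02531034  0.00731405 -0.0333584 ] [ 0.45265486 -0.92957327  0.03068862]
1547 [ 432.8 -388.8] [13.3 98.1] 171.5 [ 0.431  -0.3886] 0.12590284598211096
1036 [ 432.3 -318. ] [13.8 68.9] 175.2 [ 0.4313 -0.318 ] 0.12589162425537787
```

View pics/h.png

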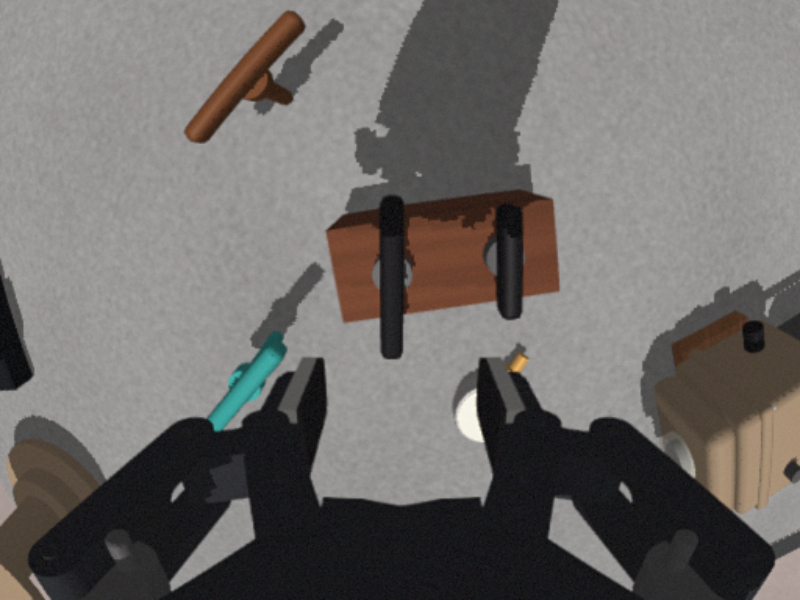

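The wrist view shows the larger key's bar at (392,277) and the smaller at (510,262), between the decoys. The fit gives the large bar centre at (0.4328, -0.3888) and yaw 171.5°. I'll grasp it now.

>>> {"api": "drive_tool", "payload": {"rows": [{"tx":0.01,"ty":-0.02,"tz":0.1,"wx":0,"wy":0,"wz":0.005,"jaw":-0.2},{"tx":0.01,"ty":-0.02,"tz":0.24,"wx":0,"wy":0,"wz":0.005,"jaw":-0.2},{"tx":0.01,"ty":-0.02,"tz":0.37,"wx":0,"wy":0,"wz":0.005,"jaw":-0.2},{"tx":0.01,"ty":-0.02,"tz":0.47,"wx":0,"wy":0,"wz":0.005,"jaw":-0.2},{"tx":0.01,"ty":-0.02,"tz":0.52,"wx":0,"wy":0,"wz":0.005,"jaw":-0.2},{"tx":0.01,"ty":-0.02,"tz":0.542,"wx":0,"wy":0,"wz":0.005,"jaw":-0.2},{"tx":0.01,"ty":-0.02,"tz":0.542,"wx":0,"wy":0,"wz":0.005,"jaw":0},{"tx":0.01,"ty":-0.02,"tz":0.542,"wx":0,"wy":0,"wz":0.005,"jaw":0.3},{"tx":0.01,"ty":-0.02,"tz":0.542,"wx":0,"wy":0,"wz":0.005,"jaw":0.6},{"tx":0.01,"ty":-0.02,"tz":0.542,"wx":0,"wy":0,"wz":0.005,"jaw":1},{"tx":0.01,"ty":-0.02,"tz":0.542,"wx":0,"wy":0,"wz":0.005,"jaw":1},{"tx":0.01,"ty":-0.02,"tz":0.542,"wx":0,"wy":0,"wz":0.005,"jaw":1}], "grip_force": 60}}

```text
time_s: 10.95
ee_pos: [0.4329, -0.3893, 0.1327]
eef_rot: [0.001, 0.073, 0.997, -0.001]
wrist_force: [-0.7, 0.2, 7.7]
grip_width: 0.0125
grasp_force: 58.8
```

>>> {"api": "drive_tool", "payload": {"rows": [{"tx":0,"ty":0,"tz":-0.04,"wx":0,"wy":0,"wz":0,"jaw":1},{"tx":0,"ty":0,"tz":-0.12,"wx":0,"wy":0,"wz":0,"jaw":1},{"tx":0,"ty":0,"tz":-0.24,"wx":0,"wy":0,"wz":0,"jaw":1},{"tx":0,"ty":0,"tz":-0.38,"wx":0,"wy":0,"wz":0,"jaw":1},{"tx":0,"ty":0,"tz":-0.52,"wx":0,"wy":0,"wz":0,"jaw":1},{"tx":0,"ty":0,"tz":-0.64,"wx":0,"wy":0,"wz":0,"jaw":1},{"tx":0,"ty":0,"tz":-0.72,"wx":0,"wy":0,"wz":0,"jaw":1},{"tx":0,"ty":0,"tz":-0.72,"wx":0,"wy":0,"wz":0,"jaw":1}]}}

```text
time_s: 11.62
ee_pos: [0.4332, -0.3894, 0.3165]
eef_rot: [0.003, 0.073, 0.997, -0.002]
wrist_force: [0.4, -0.6, -1.4]
grip_width: 0.0128
grasp_force: 59.2
```

```bash
python3 - <<'E'
from h import *
st=robot.state(); print(st)
p=st['ee_pos']; w,x,y,z=st['eef_rot']; th=2*np.arctan2(y,x); tx=np.array([np.cos(th),np.sin(th)]);ty=np.array([tx[1],-tx[0]])
d=np.array([.5875,.0478])-p[:2]; print(np.degrees(th),d@tx/.25,d@ty/.25)
E
```

```text
{'time_s': 11.6167, 'joints': array([ 0.79862216,  0.66243802, -0.24884336,  1.35512275,  0.16822111,
        1.13782819,  1.95628605]), 'qvel': array([-0.00236307,  0.05526426,  0.00897418,  0.08986999,  0.01381921,
       -0.09876556, -0.0129829 ]), 'joint_torque': array([  0.20399405, -88.207376  ,  -2.73979135, -27.51712918,
        -0.21906284,   1.92300528,   0.26658372]), 'ee_pos': array([ 0.43323884, -0.38935544,  0.31646977]), 'eef_rot': array([ 0.00275386,  0.07257477,  0.99735735, -0.00190478]), 'wrist_force': array([ 0.40583039, -0.61423377, -1.40985852]), 'moment': array([-0.03362814, -0.03579952, -0.0164632 ]), 'grasp_force': 59.21715438365936, 'grip_width': 0.012840716658991815}
171.67617899769147 -0.35740072507484566 1.8195292812184587
```

>>> {"api": "drive_tool", "payload": {"rows": [{"tx":0,"ty":0.06,"tz":0,"wx":0,"wy":0,"wz":0,"jaw":1},{"tx":-0.02,"ty":0.16,"tz":0,"wx":0,"wy":0,"wz":0,"jaw":1},{"tx":-0.05,"ty":0.29,"tz":0,"wx":0,"wy":0,"wz":0,"jaw":1},{"tx":-0.08,"ty":0.42,"tz":0,"wx":0,"wy":0,"wz":0,"jaw":1},{"tx":-0.11,"ty":0.55,"tz":0,"wx":0,"wy":0,"wz":0,"jaw":1},{"tx":-0.14,"ty":0.68,"tz":0,"wx":0,"wy":0,"wz":0,"jaw":1},{"tx":-0.17,"ty":0.81,"tz":0,"wx":0,"wy":0,"wz":0,"jaw":1},{"tx":-0.2,"ty":0.92,"tz":0,"wx":0,"wy":0,"wz":0,"jaw":1},{"tx":-0.22,"ty":1.0,"tz":0,"wx":0,"wy":0,"wz":0,"jaw":1}]}}

```text
time_s: 12.37
ee_pos: [0.5236, -0.1466, 0.3117]
eef_rot: [0.0, 0.071, 0.997, 0.0]
wrist_force: [0.1, -0.3, -1.4]
grip_width: 0.0123
grasp_force: 59.1
```

>>> {"api": "drive_tool", "payload": {"rows": [{"tx":-0.02,"ty":0.12,"tz":0,"wx":0,"wy":0,"wz":-0.05,"jaw":1},{"tx":-0.04,"ty":0.24,"tz":0,"wx":0,"wy":0,"wz":-0.11,"jaw":1},{"tx":-0.06,"ty":0.36,"tz":0,"wx":0,"wy":0,"wz":-0.17,"jaw":1},{"tx":-0.08,"ty":0.48,"tz":0,"wx":0,"wy":0,"wz":-0.24,"jaw":1},{"tx":-0.1,"ty":0.6,"tz":0,"wx":0,"wy":0,"wz":-0.31,"jaw":1},{"tx":-0.12,"ty":0.7,"tz":0,"wx":0,"wy":0,"wz":-0.38,"jaw":1},{"tx":-0.13,"ty":0.78,"tz":0,"wx":0,"wy":0,"wz":-0.44,"jaw":1},{"tx":-0.14,"ty":0.82,"tz":0,"wx":0,"wy":0,"wz":-0.466,"jaw":1},{"tx":-0.14,"ty":0.82,"tz":0,"wx":0,"wy":0,"wz":-0.466,"jaw":1},{"tx":-0.14,"ty":0.82,"tz":0,"wx":0,"wy":0,"wz":-0.466,"jaw":1},{"tx":-0.14,"ty":0.82,"tz":0,"wx":0,"wy":0,"wz":-0.466,"jaw":1}]}}

```text
time_s: 13.28
ee_pos: [0.5871, 0.047, 0.3114]
eef_rot: [-0.0, -0.288, 0.958, -0.0]
wrist_force: [1.1, 0.3, -2.7]
grip_width: 0.0126
grasp_force: 59.1
```

```bash
cat > rel.py <<'E'
from h import *
import sys
st=robot.state(); p=st['ee_pos']; w,x,y,z=st['eef_rot']; th=2*np.arctan2(y,x); tx=np.array([np.cos(th),np.sin(th)]);ty=np.array([tx[1],-tx[0]])
c=np.array([float(sys.argv[1]),float(sys.argv[2])])
d=c-p[:2]; print(p.round(4),st['eef_rot'].round(4),'yaw',np.degrees(th)%360,'t',d@tx/.25,d@ty/.25,'j7',st['joints'][6],'M',st['moment'].round(3),'F',st['wrist_force'].round(2),st['time_s'])
E
python3 rel.py .5875 .0478; python3 - <<'E'
from h import *
W=cloud(snap('side')); P=W.reshape(-1,3); p=robot.state()['ee_pos']
# blade points under gripper
m=(np.hypot(P[:,0]-p[0],P[:,1]-p[1])<.03)&(P[:,2]<p[2]-.03)&(P[:,2]>.15)
q=P[m]
for lo in np.arange(.17,.28,.015):
    k=q[(q[:,2]>=lo)&(q[:,2]<lo+.015)]
    if len(k)>3: print(round(lo,3),len(k),k[:,:2].mean(0).round(4))
print(q[:,2].min())
W=cloud(snap('top'));
E
```

```text
[0.5871 0.047  0.3114] [-2.000e-04 -2.878e-01  9.577e-01 -4.000e-04] yaw 213.45012522878662 t -0.0030725052328742595 0.0018361899477765335 j7 1.7753137874508838 M [-0.01  -0.021 -0.005] F [ 1.12  0.27 -2.69] 13.2833
0.185 15 [0.584  0.0441]
0.2 16 [0.5851 0.0445]
0.215 20 [0.5851 0.0446]
0.23 16 [0.5837 0.0444]
0.245 11 [0.5857 0.0424]
0.26 8 [0.5869 0.0373]
0.275 6 [0.5879 0.0355]
0.1846593370139583
```

>>> {"api": "drive_tool", "payload": {"rows": [{"tx":-0.003,"ty":0.002,"tz":0.08,"wx":0,"wy":0,"wz":0,"jaw":1},{"tx":-0.003,"ty":0.002,"tz":0.16,"wx":0,"wy":0,"wz":0,"jaw":1},{"tx":-0.003,"ty":0.002,"tz":0.22,"wx":0,"wy":0,"wz":0,"jaw":1},{"tx":-0.003,"ty":0.002,"tz":0.25,"wx":0,"wy":0,"wz":0,"jaw":1},{"tx":-0.003,"ty":0.002,"tz":0.258,"wx":0,"wy":0,"wz":0,"jaw":1},{"tx":-0.003,"ty":0.002,"tz":0.266,"wx":0,"wy":0,"wz":0,"jaw":1},{"tx":-0.003,"ty":0.002,"tz":0.274,"wx":0,"wy":0,"wz":0,"jaw":1},{"tx":-0.003,"ty":0.002,"tz":0.282,"wx":0,"wy":0,"wz":0,"jaw":1},{"tx":-0.003,"ty":0.002,"tz":0.29,"wx":0,"wy":0,"wz":0,"jaw":1},{"tx":-0.003,"ty":0.002,"tz":0.29,"wx":0,"wy":0,"wz":0,"jaw":1}]}}

```text
time_s: 14.22
ee_pos: [0.5881, 0.049, 0.2402]
eef_rot: [0.001, -0.289, 0.957, -0.0]
wrist_force: [-3.5, -1.3, 12.1]
grip_width: 0.0126
grasp_force: 61.3
```

>>> {"api": "drive_tool", "payload": {"rows": [{"tx":0,"ty":0,"tz":0.006,"wx":0,"wy":0,"wz":0,"jaw":1},{"tx":0,"ty":0,"tz":0.012,"wx":0,"wy":0,"wz":0,"jaw":1},{"tx":0,"ty":0,"tz":0.012,"wx":0,"wy":0,"wz":0,"jaw":1}]}}

```text
time_s: 14.47
ee_pos: [0.5874, 0.0487, 0.2359]
eef_rot: [-0.0, -0.289, 0.957, -0.0]
wrist_force: [-2.4, -2.5, -0.4]
grip_width: 0.0123
grasp_force: 59.5
```

```bash
python3 rel.py .5875 .0478
```

```text
[0.5874 0.0487 0.2359] [-3.000e-04 -2.892e-01  9.573e-01 -3.000e-04] yaw 213.61921283102328 t 0.0018127289243613264 -0.0031694319046463664 j7 1.732020250544273 M [-0.735  0.669  0.038] F [-2.37 -2.54 -0.38] 14.4667
```

>>> {"api": "drive_tool", "payload": {"rows": [{"tx":0,"ty":0,"tz":0.006,"wx":0,"wy":0,"wz":0,"jaw":1},{"tx":0,"ty":0,"tz":0.012,"wx":0,"wy":0,"wz":0,"jaw":1},{"tx":0,"ty":0,"tz":0.018,"wx":0,"wy":0,"wz":0,"jaw":1},{"tx":0,"ty":0,"tz":0.018,"wx":0,"wy":0,"wz":0,"jaw":1}]}}

```text
time_s: 14.8
ee_pos: [0.5875, 0.0489, 0.2309]
eef_rot: [-0.0, -0.289, 0.957, -0.0]
wrist_force: [-2.8, -3.3, -2.6]
grip_width: 0.0124
grasp_force: 59.2
```

```bash
python3 rel.py .5875 .0478
```

```text
[0.5875 0.0489 0.2309] [-4.000e-04 -2.893e-01  9.572e-01 -1.000e-04] yaw 213.63342798805076 t 0.0024636600013615948 -0.003746038287899729 j7 1.72926801443746 M [-1.075  0.773  0.012] F [-2.77 -3.27 -2.59] 14.8
```

>>> {"api": "drive_tool", "payload": {"rows": [{"tx":0.003,"ty":0,"tz":0,"wx":0,"wy":0,"wz":0,"jaw":1},{"tx":0.003,"ty":0,"tz":0,"wx":0,"wy":0,"wz":0.05,"jaw":1},{"tx":0.003,"ty":0,"tz":0,"wx":0,"wy":0,"wz":0.1,"jaw":1},{"tx":0.003,"ty":0,"tz":0.001,"wx":0,"wy":0,"wz":0.16,"jaw":1},{"tx":0.003,"ty":0,"tz":0.001,"wx":0,"wy":0,"wz":0.22,"jaw":1},{"tx":0.003,"ty":0,"tz":0.001,"wx":0,"wy":0,"wz":0.28,"jaw":1},{"tx":0.003,"ty":0,"tz":0.001,"wx":0,"wy":0,"wz":0.34,"jaw":1},{"tx":0.003,"ty":0,"tz":0.001,"wx":0,"wy":0,"wz":0.4,"jaw":1},{"tx":0.003,"ty":0,"tz":0.002,"wx":0,"wy":0,"wz":0.46,"jaw":1},{"tx":0.003,"ty":0,"tz":0.002,"wx":0,"wy":0,"wz":0.52,"jaw":1},{"tx":0.003,"ty":0,"tz":0.002,"wx":0,"wy":0,"wz":0.58,"jaw":1},{"tx":0.003,"ty":0,"tz":0.002,"wx":0,"wy":0,"wz":0.64,"jaw":1},{"tx":0.003,"ty":0,"tz":0.003,"wx":0,"wy":0,"wz":0.7,"jaw":1},{"tx":0.003,"ty":0,"tz":0.003,"wx":0,"wy":0,"wz":0.76,"jaw":1},{"tx":0.003,"ty":0,"tz":0.003,"wx":0,"wy":0,"wz":0.82,"jaw":1},{"tx":0.003,"ty":0,"tz":0.003,"wx":0,"wy":0,"wz":0.88,"jaw":1},{"tx":0.003,"ty":0,"tz":0.003,"wx":0,"wy":0,"wz":0.9,"jaw":1},{"tx":0.003,"ty":0,"tz":0.003,"wx":0,"wy":0,"wz":0.9,"jaw":1}]}}

```text
time_s: 16.3
ee_pos: [0.5871, 0.0485, 0.2305]
eef_rot: [0.0, 0.402, 0.915, -0.0]
wrist_force: [-1.6, -4.6, -1.5]
grip_width: 0.0127
grasp_force: 59.5
```

```bash
python3 rel.py .5875 .0478
```

```text
[0.5871 0.0485 0.2305] [ 3.000e-04  4.025e-01  9.154e-01 -3.000e-04] yaw 132.5329315928102 t -0.003245231425092288 -0.0007810025542181274 j7 0.6169720970168014 M [-1.593  0.445 -0.   ] F [-1.62 -4.62 -1.55] 16.3
```

>>> {"api": "drive_tool", "payload": {"rows": [{"tx":-0.0015,"ty":-0.0015,"tz":0,"wx":0,"wy":0,"wz":0.05,"jaw":1},{"tx":-0.0015,"ty":-0.0015,"tz":0,"wx":0,"wy":0,"wz":0.1,"jaw":1},{"tx":-0.0015,"ty":-0.0015,"tz":0,"wx":0,"wy":0,"wz":0.16,"jaw":1},{"tx":-0.0015,"ty":-0.0015,"tz":0.001,"wx":0,"wy":0,"wz":0.22,"jaw":1},{"tx":-0.0015,"ty":-0.0015,"tz":0.001,"wx":0,"wy":0,"wz":0.28,"jaw":1},{"tx":-0.0015,"ty":-0.0015,"tz":0.001,"wx":0,"wy":0,"wz":0.34,"jaw":1},{"tx":-0.0015,"ty":-0.0015,"tz":0.001,"wx":0,"wy":0,"wz":0.4,"jaw":1},{"tx":-0.0015,"ty":-0.0015,"tz":0.002,"wx":0,"wy":0,"wz":0.46,"jaw":1},{"tx":-0.0015,"ty":-0.0015,"tz":0.002,"wx":0,"wy":0,"wz":0.5,"jaw":1},{"tx":-0.0015,"ty":-0.0015,"tz":0.002,"wx":0,"wy":0,"wz":0.5,"jaw":1},{"tx":-0.0015,"ty":-0.0015,"tz":0.002,"wx":0,"wy":0,"wz":0.5,"jaw":1}]}}

```text
time_s: 17.22
ee_pos: [0.587, 0.0481, 0.2301]
eef_rot: [0.0, 0.721, 0.693, -0.0]
wrist_force: [-2.2, -4.1, 0.9]
grip_width: 0.0125
grasp_force: 59.7
```

```bash
cat > tq.py <<'E'
from h import *
M=[];F=[];T=[]
for _ in range(6):
    st=robot.state(); M.append(st['moment']);F.append(st['wrist_force']);T.append(st['joint_torque'][6]); robot.snapshot('top')
w,x,y,z=st['eef_rot']
print('M',np.mean(M,0).round(3),'sd',np.std(M,0).round(3),'F',np.mean(F,0).round(2),'j7t',np.mean(T).round(3),np.std(T).round(3),'yaw',(np.degrees(2*np.arctan2(y,x))%360).round(2),st['ee_pos'].round(4),st['joints'][6].round(3),st['time_s'])
E
python3 tq.py
```

```text
M [-1.374  0.787  0.039] sd [0.021 0.033 0.027] F [-2.47 -4.7   0.67] j7t -0.115 0.166 yaw 87.66 [0.587  0.048  0.2301] 0.014 17.4667
```

>>> {"api": "drive_tool", "payload": {"rows": [{"tx":-0.002,"ty":-0.001,"tz":0,"wx":0,"wy":0,"wz":0.03,"jaw":1},{"tx":-0.002,"ty":-0.001,"tz":0,"wx":0,"wy":0,"wz":0.06,"jaw":1},{"tx":-0.002,"ty":-0.001,"tz":0,"wx":0,"wy":0,"wz":0.09,"jaw":1},{"tx":-0.002,"ty":-0.001,"tz":0,"wx":0,"wy":0,"wz":0.12,"jaw":1},{"tx":-0.002,"ty":-0.001,"tz":0,"wx":0,"wy":0,"wz":0.12,"jaw":1}]}}

```text
time_s: 17.93
ee_pos: [0.5868, 0.0478, 0.23]
eef_rot: [0.0, 0.784, 0.621, 0.0]
wrist_force: [-2.3, -3.5, 0.6]
grip_width: 0.0124
grasp_force: 59.6
```

```bash
python3 tq.py
```

```text
M [-1.146  0.556  0.029] sd [0.04  0.033 0.02 ] F [-1.76 -3.73 -0.17] j7t -0.465 0.512 yaw 76.91 [0.5868 0.0477 0.2301] -0.129 18.1833
```

>>> {"api": "drive_tool", "payload": {"rows": [{"tx":-0.001,"ty":-0.001,"tz":0,"wx":0,"wy":0,"wz":0.03,"jaw":1},{"tx":-0.001,"ty":-0.001,"tz":0,"wx":0,"wy":0,"wz":0.06,"jaw":1},{"tx":-0.001,"ty":-0.001,"tz":0,"wx":0,"wy":0,"wz":0.08,"jaw":1},{"tx":-0.001,"ty":-0.001,"tz":0,"wx":0,"wy":0,"wz":0.08,"jaw":1}]}}

```text
time_s: 18.57
ee_pos: [0.5865, 0.0476, 0.23]
eef_rot: [0.0, 0.821, 0.571, -0.0]
wrist_force: [-1.4, -2.5, -1.9]
grip_width: 0.0128
grasp_force: 59.4
```

```bash
python3 tq.py
```

```text
M [-1.008  0.225  0.132] sd [0.037 0.055 0.019] F [-0.87 -2.88 -2.37] j7t -0.455 0.384 yaw 69.7 [0.5865 0.0475 0.2301] -0.226 18.8167
```

>>> {"api": "drive_tool", "payload": {"rows": [{"tx":0,"ty":0,"tz":0,"wx":0,"wy":0,"wz":0.015,"jaw":1},{"tx":0,"ty":0,"tz":0,"wx":0,"wy":0,"wz":0.03,"jaw":1},{"tx":0,"ty":0,"tz":0,"wx":0,"wy":0,"wz":0.03,"jaw":1},{"tx":0,"ty":0,"tz":0,"wx":0,"wy":0,"wz":0.03,"jaw":1}]}}

```text
time_s: 19.2
ee_pos: [0.5864, 0.0476, 0.2301]
eef_rot: [0.0, 0.834, 0.551, -0.0]
wrist_force: [-0.9, -3.4, -1.9]
grip_width: 0.0126
grasp_force: 59.3
```

```bash
python3 tq.py; python3 tq.py
```

```text
M [-0.953  0.183  0.238] sd [0.017 0.015 0.049] F [-0.7  -3.22 -2.6 ] j7t -0.302 0.096 yaw 66.95 [0.5864 0.0475 0.23  ] -0.263 19.45
M [-0.925  0.191  0.243] sd [0.036 0.026 0.024] F [-0.74 -2.63 -2.7 ] j7t -0.234 0.001 yaw 66.95 [0.5864 0.0475 0.2301] -0.263 19.75
```

It has come up firm at about 0.2 to 0.24 N m. I'll draw the key straight out.

>>> {"api": "drive_tool", "payload": {"rows": [{"tx":0,"ty":0,"tz":-0.02,"wx":0,"wy":0,"wz":0.03,"jaw":1},{"tx":0,"ty":0,"tz":-0.04,"wx":0,"wy":0,"wz":0,"jaw":1},{"tx":0,"ty":0,"tz":-0.07,"wx":0,"wy":0,"wz":0,"jaw":1},{"tx":0,"ty":0,"tz":-0.1,"wx":0,"wy":0,"wz":0,"jaw":1},{"tx":0,"ty":0,"tz":-0.18,"wx":0,"wy":0,"wz":0,"jaw":1},{"tx":0,"ty":0,"tz":-0.28,"wx":0,"wy":0,"wz":0,"jaw":1},{"tx":0,"ty":0,"tz":-0.34,"wx":0,"wy":0,"wz":0,"jaw":1},{"tx":0,"ty":0,"tz":-0.34,"wx":0,"wy":0,"wz":0,"jaw":1}]}}

```text
time_s: 20.47
ee_pos: [0.5873, 0.0477, 0.3188]
eef_rot: [0.001, 0.834, 0.551, 0.002]
wrist_force: [0.3, 0.7, -2.0]
grip_width: 0.0128
grasp_force: 64.3
```

Slip on my part: the first row of that call still carried wz 0.03. For 1/12 s it asked for up to 0.05 rad more turn as the key began to lift, and that was taken straight back. By the stated stiffness the torque stayed below 0.3 N m. I'll carry the key back to the stand and look at the screw afterwards.

>>> {"api": "drive_tool", "payload": {"rows": [{"tx":-0.08,"ty":0.01,"tz":0,"wx":0,"wy":0,"wz":-0.05,"jaw":1},{"tx":-0.18,"ty":0.02,"tz":0,"wx":0,"wy":0,"wz":-0.11,"jaw":1},{"tx":-0.3,"ty":0.03,"tz":0,"wx":0,"wy":0,"wz":-0.17,"jaw":1},{"tx":-0.42,"ty":0.04,"tz":0,"wx":0,"wy":0,"wz":-0.24,"jaw":1},{"tx":-0.54,"ty":0.05,"tz":0,"wx":0,"wy":0,"wz":-0.31,"jaw":1},{"tx":-0.66,"ty":0.06,"tz":0,"wx":0,"wy":0,"wz":-0.38,"jaw":1},{"tx":-0.78,"ty":0.06,"tz":0,"wx":0,"wy":0,"wz":-0.45,"jaw":1},{"tx":-0.9,"ty":0.07,"tz":0,"wx":0,"wy":0,"wz":-0.52,"jaw":1},{"tx":-0.98,"ty":0.08,"tz":0,"wx":0,"wy":0,"wz":-0.58,"jaw":1},{"tx":-0.98,"ty":0.08,"tz":0,"wx":0,"wy":0,"wz":-0.64,"jaw":1},{"tx":-0.98,"ty":0.08,"tz":0,"wx":0,"wy":0,"wz":-0.7,"jaw":1},{"tx":-0.98,"ty":0.08,"tz":0,"wx":0,"wy":0,"wz":-0.76,"jaw":1},{"tx":-0.98,"ty":0.08,"tz":0,"wx":0,"wy":0,"wz":-0.76,"jaw":1},{"tx":-0.98,"ty":0.08,"tz":0,"wx":0,"wy":0,"wz":-0.76,"jaw":1}]}}

```text
time_s: 21.63
ee_pos: [0.5088, -0.1857, 0.3151]
eef_rot: [-0.0, 0.382, 0.924, 0.0]
wrist_force: [-0.1, 0.0, -2.8]
grip_width: 0.0125
grasp_force: 64.2
```

```bash
python3 rel.py .4328 -.389
```

```text
[ 0.5088 -0.1857  0.3151] [-0.000e+00  3.816e-01  9.243e-01  2.000e-04] yaw 135.14053446792835 t -0.35817863082194823 -0.7910097308549696 j7 1.0874266477833516 M [-0.027 -0.031  0.016] F [-0.08  0.   -2.79] 21.6333
```

>>> {"api": "drive_tool", "payload": {"rows": [{"tx":-0.05,"ty":-0.1,"tz":0,"wx":0,"wy":0,"wz":-0.05,"jaw":1},{"tx":-0.1,"ty":-0.22,"tz":0,"wx":0,"wy":0,"wz":-0.1,"jaw":1},{"tx":-0.15,"ty":-0.34,"tz":0,"wx":0,"wy":0,"wz":-0.16,"jaw":1},{"tx":-0.2,"ty":-0.46,"tz":0,"wx":0,"wy":0,"wz":-0.22,"jaw":1},{"tx":-0.26,"ty":-0.58,"tz":0,"wx":0,"wy":0,"wz":-0.28,"jaw":1},{"tx":-0.31,"ty":-0.69,"tz":0,"wx":0,"wy":0,"wz":-0.34,"jaw":1},{"tx":-0.345,"ty":-0.76,"tz":0,"wx":0,"wy":0,"wz":-0.39,"jaw":1},{"tx":-0.358,"ty":-0.791,"tz":0,"wx":0,"wy":0,"wz":-0.404,"jaw":1},{"tx":-0.358,"ty":-0.791,"tz":0,"wx":0,"wy":0,"wz":-0.404,"jaw":1},{"tx":-0.358,"ty":-0.791,"tz":0,"wx":0,"wy":0,"wz":-0.404,"jaw":1},{"tx":-0.358,"ty":-0.791,"tz":0,"wx":0,"wy":0,"wz":-0.404,"jaw":1}]}}

```text
time_s: 22.55
ee_pos: [0.4342, -0.3882, 0.3151]
eef_rot: [0.0, 0.073, 0.997, 0.0]
wrist_force: [-0.3, 0.5, -1.8]
grip_width: 0.0122
grasp_force: 64.2
```

```bash
python3 rel.py .4328 -.389; python3 - <<'E'
from h import *
s=wsnap(); W=wcloud(s); P=W.reshape(-1,3); p=robot.state()['ee_pos']
sd=snap('side'); Q=cloud(sd).reshape(-1,3)
m=(np.hypot(Q[:,0]-p[0],Q[:,1]-p[1])<.03)&(Q[:,2]<p[2]-.045)&(Q[:,2]>.15); q=Q[m]
for lo in np.arange(.18,.27,.02):
    k=q[(q[:,2]>=lo)&(q[:,2]<lo+.02)]
    if len(k)>3: print(round(lo,3),len(k),k[:,:2].mean(0).round(4))
print(q[:,2].min() if len(q) else 0)
E
```

```text
[ 0.4342 -0.3882  0.3151] [1.000e-04 7.310e-02 9.973e-01 2.000e-04] yaw 171.6206428130473 t 0.004931448652250924 -0.004140850768079627 j7 1.9900404309594721 M [-0.012  0.024  0.052] F [-0.27  0.47 -1.81] 22.55
0.18 19 [ 0.4302 -0.3891]
0.2 27 [ 0.4304 -0.3899]
0.22 37 [ 0.4301 -0.3892]
0.24 32 [ 0.4303 -0.3895]
0.26 8 [ 0.429  -0.3911]
0.18710405888243048
```

>>> {"api": "drive_tool", "payload": {"rows": [{"tx":0.005,"ty":-0.004,"tz":0.08,"wx":0,"wy":0,"wz":0,"jaw":1},{"tx":0.005,"ty":-0.004,"tz":0.2,"wx":0,"wy":0,"wz":0,"jaw":1},{"tx":0.005,"ty":-0.004,"tz":0.3,"wx":0,"wy":0,"wz":0,"jaw":1},{"tx":0.005,"ty":-0.004,"tz":0.36,"wx":0,"wy":0,"wz":0,"jaw":1},{"tx":0.005,"ty":-0.004,"tz":0.39,"wx":0,"wy":0,"wz":0,"jaw":1},{"tx":0.005,"ty":-0.004,"tz":0.41,"wx":0,"wy":0,"wz":0,"jaw":1},{"tx":0.005,"ty":-0.004,"tz":0.43,"wx":0,"wy":0,"wz":0,"jaw":1},{"tx":0.005,"ty":-0.004,"tz":0.45,"wx":0,"wy":0,"wz":0,"jaw":1},{"tx":0.005,"ty":-0.004,"tz":0.45,"wx":0,"wy":0,"wz":0,"jaw":1}]}}

```text
time_s: 23.4
ee_pos: [0.4322, -0.39, 0.2024]
eef_rot: [-0.0, 0.072, 0.997, -0.0]
wrist_force: [-1.1, -0.4, -2.4]
grip_width: 0.0125
grasp_force: 64.1
```

>>> {"api": "drive_tool", "payload": {"rows": [{"tx":0,"ty":0,"tz":0.06,"wx":0,"wy":0,"wz":0,"jaw":1},{"tx":0,"ty":0,"tz":0.13,"wx":0,"wy":0,"wz":0,"jaw":1},{"tx":0,"ty":0,"tz":0.2,"wx":0,"wy":0,"wz":0,"jaw":1},{"tx":0,"ty":0,"tz":0.245,"wx":0,"wy":0,"wz":0,"jaw":1},{"tx":0,"ty":0,"tz":0.265,"wx":0,"wy":0,"wz":0,"jaw":1},{"tx":0,"ty":0,"tz":0.275,"wx":0,"wy":0,"wz":0,"jaw":1},{"tx":0,"ty":0,"tz":0.281,"wx":0,"wy":0,"wz":0,"jaw":1},{"tx":0,"ty":0,"tz":0.284,"wx":0,"wy":0,"wz":0,"jaw":1},{"tx":0,"ty":0,"tz":0.284,"wx":0,"wy":0,"wz":0,"jaw":1}]}}

```text
time_s: 24.15
ee_pos: [0.4324, -0.3903, 0.1327]
eef_rot: [0.0, 0.072, 0.997, -0.0]
wrist_force: [-1.6, 0.4, 1.5]
grip_width: 0.012
grasp_force: 64.9
```

>>> {"api": "drive_tool", "payload": {"rows": [{"tx":0,"ty":0,"tz":0.004,"wx":0,"wy":0,"wz":0,"jaw":1},{"tx":0,"ty":0,"tz":0.008,"wx":0,"wy":0,"wz":0,"jaw":1},{"tx":0,"ty":0,"tz":0.008,"wx":0,"wy":0,"wz":0,"jaw":1}]}}

```text
time_s: 24.4
ee_pos: [0.4324, -0.3904, 0.1324]
eef_rot: [0.001, 0.072, 0.997, -0.001]
wrist_force: [-9.9, 8.8, 40.0]
grip_width: 0.0123
grasp_force: 70.0
```

>>> {"api": "drive_tool", "payload": {"rows": [{"tx":0,"ty":0,"tz":-0.003,"wx":0,"wy":0,"wz":0,"jaw":0.5},{"tx":0,"ty":0,"tz":-0.006,"wx":0,"wy":0,"wz":0,"jaw":0.1},{"tx":0,"ty":0,"tz":-0.01,"wx":0,"wy":0,"wz":0,"jaw":-0.2},{"tx":0,"ty":0,"tz":-0.01,"wx":0,"wy":0,"wz":0,"jaw":-0.2},{"tx":0,"ty":0,"tz":-0.08,"wx":0,"wy":0,"wz":0,"jaw":-0.2},{"tx":0,"ty":0,"tz":-0.2,"wx":0,"wy":0,"wz":0,"jaw":-0.2},{"tx":0,"ty":0,"tz":-0.36,"wx":0,"wy":0,"wz":0,"jaw":-0.2},{"tx":0,"ty":0,"tz":-0.52,"wx":0,"wy":0,"wz":0,"jaw":-0.2},{"tx":0,"ty":0,"tz":-0.55,"wx":0,"wy":0,"wz":0,"jaw":-0.2},{"tx":0,"ty":0,"tz":-0.55,"wx":0,"wy":0,"wz":0,"jaw":-0.2},{"tx":0,"ty":0,"tz":-0.55,"wx":0,"wy":0,"wz":0,"jaw":-0.2}]}}

```text
time_s: 25.32
ee_pos: [0.4321, -0.3902, 0.2672]
eef_rot: [0.0, 0.072, 0.997, -0.0]
wrist_force: [-1.2, -0.1, 0.0]
grip_width: 0.0511
grasp_force: 0.0
```

```bash
python3 - <<'E'
from h import *
import pickle
s=wsnap(); W=wcloud(s); z=W[...,2]
m=(z>.119)&(z<.135)&(np.hypot(W[...,0]-.433,W[...,1]+.36)<.1)
n,l,stt,c=cv2.connectedComponentsWithStats(m.astype(np.uint8))
for i in range(1,n):
    if stt[i,4]<150: continue
    v,u=np.nonzero(l==i); P=wray(s,u.astype(float),v.astype(float),np.full(len(u),.126))[:,:2]
    r=cv2.minAreaRect((P*1000).astype(np.float32)); e,V=np.linalg.eigh(np.cov(P.T)); d=V[:,1]
    zz=W[l==i]; a=(zz[:,:2]-zz[:,:2].mean(0))@d
    print(np.round(r[0],1),np.round(r[1],1),np.degrees(np.arctan2(d[1],d[0])).round(1),'z',np.median(zz[:,2]).round(4),'slope',np.polyfit(a,zz[:,2],1)[0].round(4))
a0,b0=pickle.load(open('s0.pkl','rb')); b=snap('top')
d=np.abs(b['image'].astype(int)-b0['image']).max(-1)
save('i.png',np.hstack([cv2.resize(b['image'],(512,384))[100:300,60:460],cv2.resize(s['image'],(533,400))[100:300,100:500]]))
print(robot.state()['time_s'])
E
```

```text
[ 432.  -389.6] [13.5 97.6] 171.5 z 0.1259 slope -0.0019
[ 432.2 -318.3] [14.9 69.2] 175.9 z 0.126 slope -0.005
25.4167
```

View pics/i.png

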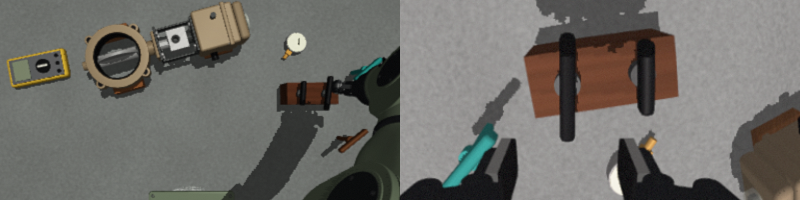

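The picture shows both keys upright in the stand, the large bar at z 0.126 with its yaw unchanged, so the key is home. Nothing else has moved, and the disc is edge-on. Now one check of the screw and disc from the wrist camera.

>>> {"api": "drive_tool", "payload": {"rows": [{"tx":0,"ty":0.08,"tz":-0.05,"wx":0,"wy":0,"wz":0.06,"jaw":-0.2},{"tx":0,"ty":0.2,"tz":-0.05,"wx":0,"wy":0,"wz":0.13,"jaw":-0.2},{"tx":-0.05,"ty":0.34,"tz":-0.05,"wx":0,"wy":0,"wz":0.2,"jaw":-0.2},{"tx":-0.1,"ty":0.48,"tz":-0.05,"wx":0,"wy":0,"wz":0.27,"jaw":-0.2},{"tx":-0.15,"ty":0.62,"tz":-0.05,"wx":0,"wy":0,"wz":0.34,"jaw":-0.2},{"tx":-0.2,"ty":0.76,"tz":-0.05,"wx":0,"wy":0,"wz":0.41,"jaw":-0.2},{"tx":-0.22,"ty":0.88,"tz":-0.05,"wx":0,"wy":0,"wz":0.48,"jaw":-0.2},{"tx":-0.24,"ty":1.0,"tz":-0.05,"wx":0,"wy":0,"wz":0.55,"jaw":-0.2},{"tx":-0.24,"ty":1.0,"tz":-0.05,"wx":0,"wy":0,"wz":0.62,"jaw":-0.2},{"tx":-0.24,"ty":1.0,"tz":-0.05,"wx":0,"wy":0,"wz":0.69,"jaw":-0.2},{"tx":-0.24,"ty":1.0,"tz":-0.05,"wx":0,"wy":0,"wz":0.73,"jaw":-0.2},{"tx":-0.24,"ty":1.0,"tz":-0.05,"wx":0,"wy":0,"wz":0.73,"jaw":-0.2}]}}

```text
time_s: 26.42
ee_pos: [0.5274, -0.1511, 0.2786]
eef_rot: [-0.001, 0.603, 0.798, -0.001]
wrist_force: [-0.3, -0.7, 0.3]
grip_width: 0.0511
grasp_force: 0.0
```

```bash
python3 rel.py .588 .047
```

```text
[ 0.5274 -0.1511  0.2786] [-7.000e-04  6.030e-01  7.978e-01 -6.000e-04] yaw 105.8336502910189 t 0.6961792944001987 0.4492774114711621 j7 0.6306281887665195 M [0.002 0.031 0.024] F [-0.35 -0.67  0.27] 26.4167
```

>>> {"api": "drive_tool", "payload": {"rows": [{"tx":0.1,"ty":0.08,"tz":0,"wx":0,"wy":0,"wz":0,"jaw":-0.2},{"tx":0.22,"ty":0.16,"tz":0,"wx":0,"wy":0,"wz":0,"jaw":-0.2},{"tx":0.34,"ty":0.24,"tz":0,"wx":0,"wy":0,"wz":0,"jaw":-0.2},{"tx":0.46,"ty":0.32,"tz":0.05,"wx":0,"wy":0,"wz":0,"jaw":-0.2},{"tx":0.58,"ty":0.39,"tz":0.1,"wx":0,"wy":0,"wz":0,"jaw":-0.2},{"tx":0.67,"ty":0.44,"tz":0.18,"wx":0,"wy":0,"wz":0,"jaw":-0.2},{"tx":0.696,"ty":0.449,"tz":0.25,"wx":0,"wy":0,"wz":0,"jaw":-0.2},{"tx":0.696,"ty":0.449,"tz":0.25,"wx":0,"wy":0,"wz":0,"jaw":-0.2},{"tx":0.696,"ty":0.449,"tz":0.25,"wx":0,"wy":0,"wz":0,"jaw":-0.2}]}}

```text
time_s: 27.17
ee_pos: [0.5872, 0.0461, 0.2165]
eef_rot: [-0.0, 0.601, 0.799, -0.001]
wrist_force: [0.4, -1.3, 1.6]
grip_width: 0.051
grasp_force: 0.0
```

```bash
python3 - <<'E'
from h import *
s=wsnap(); s['image']=np.mean([wsnap()['image'].astype(float) for _ in range(4)],0).astype(np.float32)
g=np.linspace(-.016,.016,300); xx,yy=np.meshgrid(.5875+g,.0478-g)
P=np.stack([xx,yy,np.full_like(xx,.118)],-1)@s['R'].T+s['t']
r=np.hypot(P[...,0],P[...,1]);th=np.arctan2(r,P[...,2]);u=s['f']*th*P[...,0]/r+s['cx'];v=s['f']*th*P[...,1]/r+s['cy']
a=cv2.remap(s['image'],u.astype(np.float32),v.astype(np.float32),cv2.INTER_CUBIC).mean(-1)
o=cv2.resize(np.clip((np.clip(a,0,None)/120)**.6*255,0,255).astype(np.uint8),(600,600),interpolation=cv2.INTER_CUBIC); cv2.imwrite('pics/j.png',o)
E
```

```text
(no output)
```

View pics/j.png

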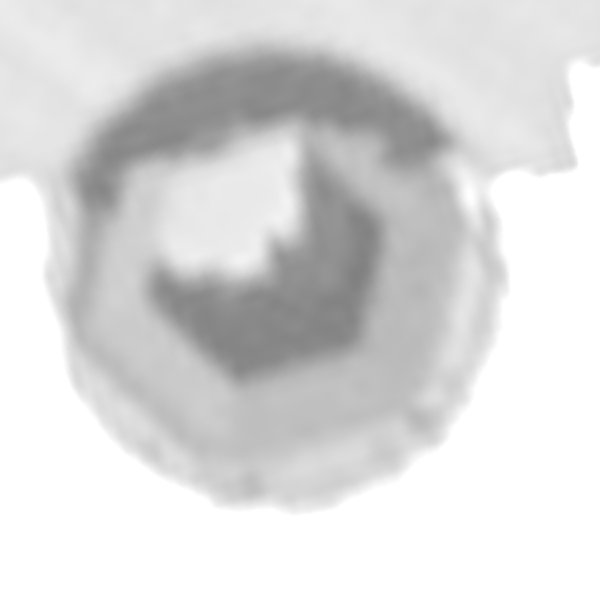

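The inner hex corners at (240,382), (360,340) and (380,225) give a screw yaw of about -12° mod 60. That agrees with the screw resting at its stop, where contact was felt after about 2.4 rad, so it wasn't drawn back as the key came out. I'm handing in.

```bash
python3 -c "
from cell import robot
print(robot.close_job())"
```

```text
the job is handed in; nothing more can be done
None
```

The job is handed in: the disc is upright, the setscrew came up firm at a measured 0.24 N m, and the larger key is back home in its own hole. While drawing the key out I briefly commanded up to 0.05 rad of extra turn by mistake. I did not measure the torque at that moment; I estimate it stayed below the 0.3 N m limit but may have passed 0.25 N m.

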